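Nest and secure the sample cups

ROBOT

A 7-joint arm with a two-finger parallel gripper is mounted at the origin on a cart in front of the work surface, level with it; the furniture and walls round the work are solid. World frame = base frame: x ahead of the robot, y to its left, z up, the work surface at z = 0. Lengths are in m, angles in rad, forces in N, time in s.
With the tool pointing down it reaches from about 0.425 to 0.95 m from the base axis. Payload 4.7 kg.
Tool frame: the origin (TCP) lies at the very end of the fingers, on their centre line; the grasp point (between the pads) lies 19 mm behind it; z points along the fingers, y is the line along which they close (so a half turn about z gives the same grasp; the last joint's range is limited). The gripper opens to 87 mm and grips with 3 to 60 N. Pads are 19 mm wide; open, the fingers measure 117 mm over their backs; the gripper's body (75 mm by 190 mm) begins 51 mm behind the grasp point.
Start: joints at [-1.287, 0.469, -0.049, 1.532, 0.024, 1.141, -0.082], TCP at [0.208, 0.642, 0.223] pointing down, gripper open.
Joint ranges: [-2.59, 2.59], [-0.33, 1.99], [-1.39, 1.29], [0.1, 2.45], [-1.04, 4.18], [0.21, 1.99], [-2.66, 2.66]. Speed limits (rad/s): [2.57, 2.57, 3.14, 3.14, 3.14, 3.14, 3.14].

INTERFACE

Orientations are given as a unit quaternion [w, x, y, z].
In Python, from rig import monitor, imaging, workorder gives the robot as it stands. The module is installed in compiled form; this text tells all that it offers.
- The arm moves only by the tool step_arm, never from a script. Its argument "series" is a list of rows, each an object of numbers: "fingers": the opening, from 0 (shut) to 1 (fully open); "x", "y", "z": the shift along the tool's x, y, z each as a share of 100 mm, from -1 to 1; "wx", "wy", "wz": the turn, a rotation vector about the tool's x, y, z each as a share of pi rad, from -1 to 1. A call has 1 to 12 rows; each row is the pose to reach, as a shift and turn from the pose commanded when the call began, along the tool's axes at that moment, turning the shorter way round; what a row does not reach only later rows make up. A row lasts 1/8 s, in which the tool goes at most 62.5 mm and 10.7 degrees, less where a joint would pass 70% of its speed; a pose out of reach is approached as far as the arm can. A call with a number of a shift or a turn outside -1 to 1 is refused whole. A call with a gripper value outside its range is refused whole. The fingers move at their own pace and stop on an object; "squeeze" is the grip in N (left out, the last holds). Time passes only in rows, so rows that repeat a pose let the fingers close. It gives the time, the measured TCP pose, the force, the opening and the grip force at its end, in the units of the state.
- monitor.get_obs(): the state, without advancing time (a new reading comes with each control period).
- imaging.camera(name): name is "side" or "top"; returns the picture (420x560x3 uint8, blue, green, red); there is no depth.
- imaging.camera_info(name): a dict with "fovy" (degrees; the focal length in pixels is half the picture's height over the tangent of half this angle, whatever the lens; pixels are square), "cx", "cy" (the principal point, pixels), "k1" (the pictures are not rectified: a ray, as slopes to the right and down, at radius r is drawn at 1 + k1 r^2 times it, then the intrinsics apply), "extrinsics" (4x4, takes a point from camera to world coordinates). Camera axes: x right, y up, looking along -z (the intrinsics and any distortion apply to the point x, -y, -z); pixel columns grow to the right and rows downward; lengths in m; the calibration is good to about 2 mm. A picture is of the moment at which its call begins. camera_info takes no time and is no camera call.
- workorder.job_done(): hands the job in; it is judged then, once.
The state is a dict: "clock": time; "q": joint angles; "dq": joint speeds; "tau": joint torques, N m; "ee_pos": TCP position; "tcp_rot": TCP orientation; "ft_force": force on the tool from outside, world axes, zero at the start; "moment": the same for the moment, N m; "width": finger opening in m; "grip_force": force on a finger pad.
Only numpy, scipy, OpenCV 4.12 (cv2) and the standard library are available. Lean on these libraries where they do the work, as an engineer would, in place of code of your own. Each camera call takes 0.05 s, during which the arm holds its last target. There are 200 camera calls.

TASK

Put the white sample cups away in the rack: nest every tapered round cup on the round starter cup and every tapered square cup on the square one, each upright and fully home, and stand the straight-sided cups, which will not nest, upright on the floor of the low grey tray. When all are sorted, close the rack's lid fully, and only then turn the turnbutton its full quarter turn so that it lies across the lid's edge. Leave the timer and the vial where they are.

Things in the scene. Friction and masses are not known exactly. Their poses are not given: they have to be found in the camera images.
- rack: Fixed aluminium rack with a grey base plate on the worktop: plate 170 x 240 mm, 6 mm thick; origin under its centre, x to its back (away from the robot), y along its long side, z up. Two bays lie 110 mm apart at x = 0, y = +55 and -55 mm, each with a starter cup. Two hinge posts (10 mm wide, y = +-107 mm) at the back, x = +75 mm, 78 mm high; one latch post (14 x 20 mm) at the front centre, x = -77 mm, 80 mm high.
- starter_round: Round tapered cup held fast in one of the two bays (which one varies); the same shape as the round_* cups. Origin: centre of its underside, 9 mm above the worktop.
- starter_square: Square tapered cup held fast in the other bay; the same shape as the square_* cups. Origin: centre of its underside, 9 mm above the worktop; x and y axes square to its sides.
- tray: Low fixed grey tray, 116 (x) x 156 (y) mm outside, walls 3 mm thick and 16 mm high, floor 3 mm thick; origin under its centre, y along its longer side. Room for two cups side by side along y.
- lid (a joint): Lid hinge angle: 0 = lid closed, lying level over the two stacks; 1.57 = upright; it starts open, leaning back at 1.6 to 1.8 (stop at 2.0). Its hinge is stiff: the lid stays where it is left and takes about 0.2 to 0.35 N m to move. No latch or button stops it from closing.
- rack_hinge (a point): Middle of the lid's hinge line (along the rack's y), 75 mm above the worktop, 75 mm behind the rack's centre; axes as the rack's.
- lid_edge (a point): Middle of the lid's free edge, 135 mm from the hinge line. The lid is a clear panel in an aluminium frame, 132 x 196 mm, 8 mm thick (hinge line and this point at mid-thickness); closed, it reaches forward to 60 mm in front of the rack's centre with its top at 79 mm.
- turnbutton (a joint): Turnbutton angle about the vertical: 0 (to 0.2 at the start) = wing along the rack's y, clear of the lid; grows anticlockwise seen from above; stop at 1.57 = wing along the rack's x, lying across the lid's front edge. Light friction (0.03 N m), stays where left.
- turnbutton_grip (a point): Mid-height of the turnbutton's black grip fin, on its vertical pivot above the latch post, 94 mm above the worktop. Steel wing 66 x 14 mm, 5 mm thick (underside at 81 mm); on it the fin, 40 mm long, 10 mm thick, from 86 to 101 mm height; wing and fin lie along this point's y axis.
- round_1_c (a point): Loose round tapered white cup, open upward, 34 mm high: base 25 mm across, outside of the rim 55 mm across with an upright rim band over its top 6.5 mm (grip it across there), walls 2 mm, floor 8 mm thick, so that each cup nested on another of its kind stands 8 mm higher than it, floor on floor. Mouth 48 mm wide inside. About 30 g. Point: its centre, half-way up (17 mm above its underside). May be absent (no pose).
- round_2_c (a point): Loose round tapered white cup, open upward, 34 mm high: base 25 mm across, outside of the rim 55 mm across with an upright rim band over its top 6.5 mm (grip it across there), walls 2 mm, floor 8 mm thick, so that each cup nested on another of its kind stands 8 mm higher than it, floor on floor. Mouth 48 mm wide inside. About 30 g. Point: its centre, half-way up (17 mm above its underside). May be absent (no pose).
- round_3_c (a point): Loose round tapered white cup, open upward, 34 mm high: base 25 mm across, outside of the rim 55 mm across with an upright rim band over its top 6.5 mm (grip it across there), walls 2 mm, floor 8 mm thick, so that each cup nested on another of its kind stands 8 mm higher than it, floor on floor. Mouth 48 mm wide inside. About 30 g. Point: its centre, half-way up (17 mm above its underside). May be absent (no pose).
- square_1_c (a point): Loose square tapered white cup, open upward, 34 mm high: base 25 mm square with cut corners, outside of the rim 55 mm across the flats with an upright rim band over its top 6.5 mm (grip it across there), walls 2 mm, floor 8 mm thick, so that each cup nested on another of its kind stands 8 mm higher than it, floor on floor. Mouth 48 mm wide inside. About 30 g. Point: its centre, half-way up (17 mm above its underside); x and y axes square to its sides. May be absent (no pose).
- square_2_c (a point): Loose square tapered white cup, open upward, 34 mm high: base 25 mm square with cut corners, outside of the rim 55 mm across the flats with an upright rim band over its top 6.5 mm (grip it across there), walls 2 mm, floor 8 mm thick, so that each cup nested on another of its kind stands 8 mm higher than it, floor on floor. Mouth 48 mm wide inside. About 30 g. Point: its centre, half-way up (17 mm above its underside); x and y axes square to its sides. May be absent (no pose).
- square_3_c (a point): Loose square tapered white cup, open upward, 34 mm high: base 25 mm square with cut corners, outside of the rim 55 mm across the flats with an upright rim band over its top 6.5 mm (grip it across there), walls 2 mm, floor 8 mm thick, so that each cup nested on another of its kind stands 8 mm higher than it, floor on floor. Mouth 48 mm wide inside. About 30 g. Point: its centre, half-way up (17 mm above its underside); x and y axes square to its sides. May be absent (no pose).
- straight_1_c (a point): Loose straight-sided round white cup, 52 mm across from base to rim, 34 mm high, open upward, walls 2 mm: too wide at the base to nest. About 30 g. Point: its centre, half-way up (17 mm above its underside); its underside stands on the worktop. May be absent (no pose).
- straight_2_c (a point): Loose straight-sided square (cut corners) white cup, 52 mm across from base to rim, 34 mm high, open upward, walls 2 mm: too wide at the base to nest. About 30 g. Point: its centre, half-way up (17 mm above its underside); x and y axes square to its sides; its underside stands on the worktop. May be absent (no pose).
- timer: Bystander: small white kitchen-type timer lying on the worktop, 66 x 66 x 19 mm; origin under its centre. Leave it.
- vial_1: Bystander: brown glass vial standing upright, 24 mm across, 47 mm high; origin under its centre. Leave it.
Mind the look-alikes: they are no part of the job. What is shaped like the part that bears square_2_c but black or orange is not meant.

How it is judged:
On the way, in this order (a step that is already met when the one before it is completed fails the run):
1. every cup is sorted: tapered cups nested on their own kind, straight-sided cups upright in the tray (horizontal distance between each of round_1_c, round_2_c, round_3_c and starter_round below 0.004 m and angle between each of round_1_c, round_2_c, round_3_c, square_1_c, square_2_c, square_3_c, straight_1_c, straight_2_c's own z axis and vertical below 0.09 rad and (z of round_1_c in the frame of starter_round between 0.0225 and 0.0275 m or z of round_1_c in the frame of starter_round between 0.0305 and 0.0355 m or z of round_1_c in the frame of starter_round between 0.0385 and 0.0435 m) and (z of round_2_c in the frame of starter_round between 0.0225 and 0.0275 m or z of round_2_c in the frame of starter_round between 0.0305 and 0.0355 m or z of round_2_c in the frame of starter_round between 0.0385 and 0.0435 m) and (z of round_3_c in the frame of starter_round between 0.0225 and 0.0275 m or z of round_3_c in the frame of starter_round between 0.0305 and 0.0355 m or z of round_3_c in the frame of starter_round between 0.0385 and 0.0435 m) and horizontal distance between each of square_1_c, square_2_c, square_3_c and starter_square below 0.004 m and (z of square_1_c in the frame of starter_square between 0.0225 and 0.0275 m or z of square_1_c in the frame of starter_square between 0.0305 and 0.0355 m or z of square_1_c in the frame of starter_square between 0.0385 and 0.0435 m) and (z of square_2_c in the frame of starter_square between 0.0225 and 0.0275 m or z of square_2_c in the frame of starter_square between 0.0305 and 0.0355 m or z of square_2_c in the frame of starter_square between 0.0385 and 0.0435 m) and (z of square_3_c in the frame of starter_square between 0.0225 and 0.0275 m or z of square_3_c in the frame of starter_square between 0.0305 and 0.0355 m or z of square_3_c in the frame of starter_square between 0.0385 and 0.0435 m) and x of straight_1_c in the frame of tray between -0.04 and 0.04 m and y of straight_1_c in the frame of tray between -0.06 and 0.06 m and z of straight_1_c in the frame of tray between 0.016 and 0.024 m and x of straight_2_c in the frame of tray between -0.04 and 0.04 m and y of straight_2_c in the frame of tray between -0.06 and 0.06 m and z of straight_2_c in the frame of tray between 0.016 and 0.024 m), for 0.3 s.
2. the lid is closed (value of joint lid below 0.07 rad), for 0.2 s.
3. the turnbutton is turned across the lid's edge (value of joint turnbutton above 1.3 rad), for 0.2 s.
At the end, for the whole second after the job is handed in: Each tapered cup present is upright (0.09 rad) in the nest on its own kind of starter, on its axis within 4 mm, 8, 16 or 24 mm above it (2.5 mm); straight-sided cups stand upright on the tray floor; lid within 0.07 rad of closed; turnbutton past 1.3 rad (all of step 1 and value of joint lid below 0.07 rad and value of joint turnbutton above 1.3 rad); the robot touches nothing.
It fails at once if the timer or the vial is moved by more than 3 cm (distance of any of timer, vial_1 from where it was at the start of the episode above 0.03 m).
Of round_1, round_2, round_3 only 2 to 3 are there at a start; the rules pass over those that are not, and their reading is None.
Of square_1, square_2, square_3 only 2 to 3 are there at a start; the rules pass over those that are not, and their reading is None.
Of straight_1, straight_2 only 1 to 2 are there at a start; the rules pass over those that are not, and their reading is None.
At some moment in a run one of round_1, round_2, round_3, square_1, square_2, square_3, straight_1, straight_2 may be knocked a few centimetres aside while the robot is not near it.
It also fails if it takes over 210 s, if anything falls off the work surface, if the arm or the gripper's body presses on something with over 40 N, if the wrist force passes 120 N, or if a joint passes its speed limit or range.

## Working session

There is one attempt and no reset: what is moved stays moved. The work goes in short steps, Python scripts to look and compute and a tool call to move; the robot and the scene stay as the last step left them, time stands still between calls to the robot, and variables do not carry over. Pictures are saved under pics/ and viewed, at most 17 in all, crops included, and the job is handed in when it is done.

Besides the shell and the picture viewer there is one more tool, called in YAML: its name, and indented under it one key for each argument. step_arm: Moves the arm, as the interface text tells. Its arguments: {"type":"object","properties":{"series":{"type":"array"},"squeeze":{"type":"number"}},"required":["series"]}

```bash
mkdir -p pics
cat > h.py <<'E'
import numpy as np, cv2
from rig import monitor, imaging, workorder
from scipy.spatial.transform import Rotation as R
def K(n):
    i=imaging.camera_info(n); return i,210/np.tan(np.radians(i['fovy'])/2),np.array(i['extrinsics'])
def ray(n,uv):
    i,f,E=K(n); d=np.array([(uv[0]-i['cx'])/f,(uv[1]-i['cy'])/f]); u=d.copy()
    for _ in range(30): u=d/(1+i['k1']*(u@u))
    return E[:3,3],E[:3,:3]@np.array([u[0],-u[1],-1])
def onz(n,uv,z):
    o,d=ray(n,uv); return o+d*(z-o[2])/d[2]
def proj(n,p):
    i,f,E=K(n); c=E[:3,:3].T@(np.array(p)-E[:3,3]); u=np.array([c[0],-c[1]])/-c[2]
    return u*(1+i['k1']*(u@u))*f+[i['cx'],i['cy']]
def obs():
    s=monitor.get_obs(); q=s['tcp_rot']; m=R.from_quat([q[1],q[2],q[3],q[0]]).as_matrix()
    return s,np.array(s['ee_pos']),m
E
python3 - <<'E'
from h import *
np.set_printoptions(precision=4,suppress=True)
for n in('top','side'):
    print(imaging.camera_info(n)); cv2.imwrite(f'pics/{n}0.png',cv2.resize(imaging.camera(n),(800,600),interpolation=cv2.INTER_CUBIC)) 
s,p,m=obs();print(p,m,s['clock'],s['width'])
E
```

```text
{'fovy': 42.15900988980603, 'cx': 273.00528890990626, 'cy': 200.2653215922642, 'k1': -0.010414655475671525, 'extrinsics': array([[ 0.0054,  0.9826, -0.1857,  0.3066],
       [-1.    ,  0.005 , -0.0023,  0.0514],
       [-0.0013,  0.1857,  0.9826,  1.5971],
       [ 0.    ,  0.    ,  0.    ,  1.    ]])}
{'fovy': 45.71967510240678, 'cx': 276.12685864189166, 'cy': 208.61872135126393, 'k1': -0.018414432849889483, 'extrinsics': array([[ 0.893 ,  0.2832, -0.3499,  0.1043],
       [-0.4498,  0.5331, -0.7166, -0.9676],
       [-0.0164,  0.7973,  0.6034,  0.9426],
       [ 0.    ,  0.    ,  0.    ,  1.    ]])}
[0.2075 0.6417 0.2216] [[-0.9515  0.3077 -0.0005]
 [ 0.3077  0.9515 -0.0017]
 [-0.     -0.0018 -1.    ]] 0.1 0.08691846859141672
```

View pics/top0.png

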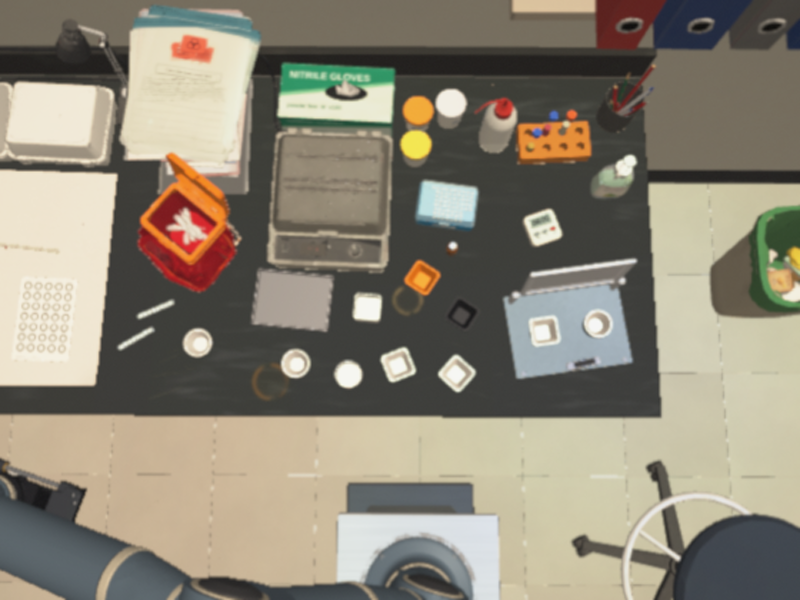

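View pics/side0.png

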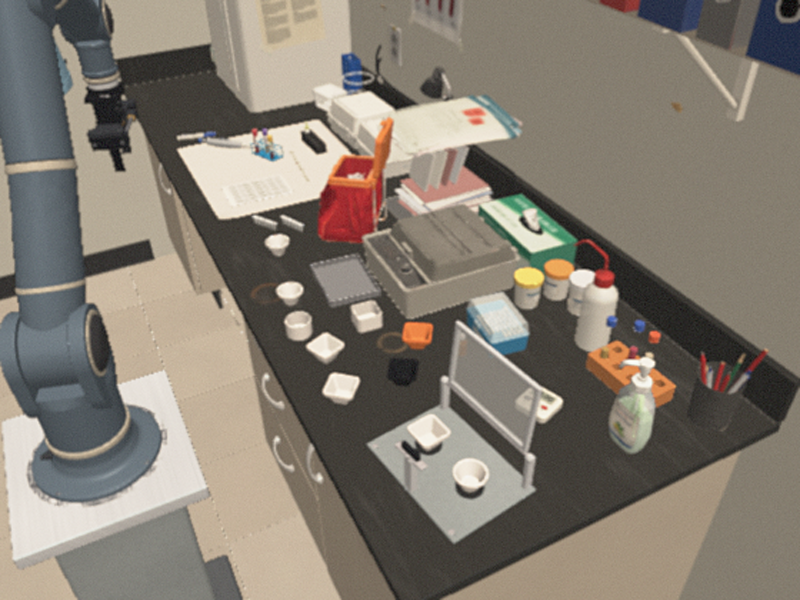

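Top (800 px scale) shows round tapered cups at (197,342) and (295,362), and square tapered cups at (398,365) and (456,373). The straight round cup is at (348,374) and the straight square cup at (367,307). The tray is at (293,299). The rack has its square starter at (544,331), its round starter at (597,323) and the button at (583,364). The side view confirms which cups are tapered.

```bash
cat >> h.py <<'E'
def cups(n='top',lo=(330,460),img=None,thr=150):
    im=imaging.camera(n) if img is None else img
    hsv=cv2.cvtColor(im,cv2.COLOR_BGR2HSV); S,V=hsv[...,1],hsv[...,2]
    m=((V>thr)&(S<70)).astype(np.uint8)*255
    cs,_=cv2.findContours(m,cv2.RETR_EXTERNAL,cv2.CHAIN_APPROX_NONE); out=[]
    for c in cs:
        a=cv2.contourArea(c)
        if 120<a<900:
            M=cv2.moments(c); uv=np.array([M['m10'],M['m01']])/M['m00']
            out.append((uv,a,c))
    return im,out
def sqang(n,c,z):
    w=np.array([onz(n,p[0],z)[:2] for p in c],np.float32)
    (cx,cy),(a,b),t=cv2.minAreaRect(w*1000); return np.array([cx,cy])/1000,(a,b),t
E
python3 - <<'E'
from h import *
np.set_printoptions(precision=4,suppress=True)
for n,z in(('top',.034),('side',.034)):
    im,o=cups(n); print(n)
    for uv,a,c in o:
        w=onz(n,uv,z)
        if -.6<w[1]<.6 and .3<w[0]<.9: print((uv*800/560).round(0),a,w[:2],*sqang(n,c,z))
    cv2.imwrite(f'pics/{n}_raw.png',im)
im=cv2.imread('pics/top_raw.png')
cr=im[175:275,330:460]; cr2=im[175:275,165:295]
cv2.imwrite('pics/c1.png',np.vstack([cv2.resize(cr,None,fx=3,fy=3,interpolation=2),cv2.resize(cr2,None,fx=3,fy=3,interpolation=2)]))
hsv=cv2.cvtColor(im,cv2.COLOR_BGR2HSV); print(hsv[210,200],hsv[255,420],im[210,200],im[240,365])
E
```

```text
top
[348. 374.] 264.0 [0.423  0.1386] [0.4234 0.1385] (52.5634765625, 52.24528884887695) 27.24529266357422
[456. 373.] 383.0 [ 0.4259 -0.0786] [ 0.4258 -0.0786] (58.41258239746094, 58.65223693847656) 49.275115966796875
[295. 363.] 298.5 [0.4438 0.2451] [0.4435 0.2456] (55.392906188964844, 56.15367889404297) 45.850608825683594
[397. 364.] 378.0 [0.4426 0.0392] [0.4427 0.0394] (58.48124313354492, 58.6126594543457) 21.99695587158203
[197. 342.] 292.5 [0.4849 0.444 ] [0.4842 0.4444] (56.51145935058594, 55.989105224609375) 46.597530364990234
[367. 307.] 324.0 [0.5593 0.102 ] [0.5597 0.1027] (55.90936279296875, 55.18559265136719) 0.29508087038993835
[583. 267.] 197.0 [ 0.6435 -0.3412] [ 0.6437 -0.3411] (11.232519149780273, 220.78041076660156) 8.001580238342285
[542. 227.] 449.0 [ 0.7288 -0.2599] [ 0.7286 -0.2599] (66.78813171386719, 67.31100463867188) 19.146469116210938
[187. 226.] 172.0 [0.7262 0.4767] [0.7208 0.4819] (74.13056945800781, 50.603248596191406) 35.662960052490234
[345. 200.] 183.5 [0.7853 0.1505] [0.7844 0.1516] (31.013463973999023, 83.7590103149414) 0.2746681869029999
[351. 
[... 427 characters left out ...]
18798828
[298. 325.] 284.5 [0.4185 0.1226] [0.4165 0.1237] (89.68807220458984, 52.38139343261719) 68.67306518554688
[367. 315.] 331.5 [0.5544 0.0855] [0.5566 0.086 ] (96.73684692382812, 60.3121337890625) 79.69546508789062
[289. 291.] 191.5 [0.4422 0.2401] [0.4396 0.2405] (73.9306640625, 59.67131805419922) 41.50870132446289
[343. 280.] 663.0 [0.562  0.2233] [0.5634 0.2252] (130.7882537841797, 100.88096618652344) 85.35948944091797
[277. 243.] 148.5 [0.4826 0.4369] [0.478  0.4322] (87.39078521728516, 55.046630859375) 62.37992858886719
[426. 267.] 264.5 [0.7462 0.1809] [0.8165 0.2426] (270.9076843261719, 306.0924987792969) 87.36333465576172
[ 16  31 172] [103  30 181] [151 162 172] [185 179 165]
```

View pics/c1.png

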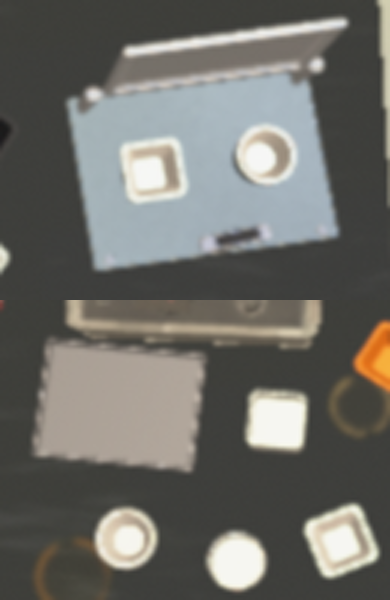

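Run:
```python
from h import *
np.set_printoptions(precision=4,suppress=True)
im=cv2.imread('pics/top_raw.png'); hsv=cv2.cvtColor(im,cv2.COLOR_BGR2HSV)
H,S,V=[hsv[...,i].astype(int) for i in range(3)]
rk=((H>95)&(H<115)&(S>20)&(S<110)&(V>110)).astype(np.uint8); rk[:, :340]=0;rk[:,460:]=0;rk[:195]=0;rk[270:]=0
c=max(cv2.findContours(rk,0,1)[0],key=cv2.contourArea); print('rack',sqang('top',c,.006))
tr=((V>120)&(V<200)&(S<60)).astype(np.uint8); tr[:,:172]=0;tr[:,238:]=0;tr[:188]=0;tr[240:]=0
c=max(cv2.findContours(tr,0,1)[0],key=cv2.contourArea); 
for z in(0,.016): print('tray',z,sqang('top',c,z))
# starters: white = B-R difference small/warm and bright
d=im.astype(int); w=((d[...,2]>=d[...,0]-3)&(V>130)).astype(np.uint8); w[:, :350]=0;w[:,445:]=0;w[:210]=0;w[250:]=0
for c in cv2.findContours(w,0,1)[0]:
    if cv2.contourArea(c)>150: M=cv2.moments(c); uv=np.array([M['m10'],M['m01']])/M['m00']; print('st',uv,cv2.contourArea(c),onz('top',uv,.043)[:2],sqang('top',c,.043))
b=((V<80)).astype(np.uint8); b[:,:396]=0;b[:,424:]=0;b[:246]=0;b[:,:]*=1;b[262:]=0
for c in cv2.findContours(b,0,1)[0]:
    if cv2.contourArea(c)>10: print('fin',sqang('top',c,.101),c.reshape(-1,2).mean(0))
```

```text
rack (array([ 0.5175, -0.3104]), (164.5446319580078, 239.8152313232422), 8.17229175567627)
tray 0 (array([0.5793, 0.2594]), (159.27455139160156, 115.65704345703125), 84.49557495117188)
tray 0.016 (array([0.5766, 0.2573]), (157.6789093017578, 114.49835205078125), 84.49556732177734)
st [380.453  231.3361] 363.5 [ 0.511  -0.2541] (array([ 0.5111, -0.2542]), (57.83451843261719, 58.49071502685547), 7.865434169769287)
st [417.9267 226.3322] 286.5 [ 0.526  -0.3625] (array([ 0.5258, -0.3613]), (54.69733810424805, 55.813541412353516), 87.31864166259766)
fin (array([ 0.426, -0.32 ]), (8.199077606201172, 74.41152954101562), 0.2691219747066498) [410.2105 260.2105]
```

```bash
cat >> h.py <<'E'
def plan(*wps):
    """wps: (x,y,z,tool-y heading deg); prints tool-axis shares per call"""
    s,p,m=obs(); h=np.degrees(np.arctan2(m[1,1],m[0,1])); print('at',p.round(4),'h %.1f'%h,'w %.4f t %.1f'%(s['width'],s['clock']),'F',np.round(s['ft_force'],1))
    for x,y,z,g in wps:
        t=np.array([x,y,z]); first=True
        T=lambda h:np.array([[np.sin(np.radians(h))*-1,np.cos(np.radians(h)),0],[np.cos(np.radians(h)),np.sin(np.radians(h)),0],[0,0,-1]]).T
        dh=(g-h+90)%180-90
        n=int(np.ceil(np.abs(T(h).T@(t-p)).max()/.0999)) or 1
        if n>1 and abs(dh)>1: n=max(n,1+int(np.ceil(np.abs(T(h+dh).T@(t-p)).max()/.0999-.99)))
        for k in range(n):
            d=T(h).T@((t-p)/(n-k)); a=np.round(d/.1,3)
            print('  x %.3f y %.3f z %.3f'%tuple(a)+(' wz %.3f'%(-dh/180) if first and abs(dh)>.05 else ''),' -> ',end='')
            p=p+T(h)@(a*.1)
            if first: h+=dh; first=False
            print(p.round(3))
E
python3 - <<'E'
from h import *
plan((.485,.444,.13,97.9),(.485,.444,.022,97.9))
E
```

```text
at [0.2076 0.6419 0.2219] h 72.1 w 0.0873 t 0.2 F [-0.7  0.1  0.3]
  x -0.812 y -0.257 z 0.230 wz -0.143  -> [0.277 0.593 0.199]
  x -0.619 y -0.586 z 0.230  -> [0.346 0.543 0.176]
  x -0.619 y -0.585 z 0.230  -> [0.416 0.494 0.153]
  x -0.619 y -0.586 z 0.229  -> [0.485 0.444 0.13 ]
  x 0.000 y 0.000 z 0.540  -> [0.485 0.444 0.076]
  x 0.000 y 0.000 z 0.540  -> [0.485 0.444 0.022]
```

step_arm:
  series:
    - {"x":-0.81,"y":-0.26,"z":0.23,"wz":-0.143,"fingers":1}
    - {"x":-0.81,"y":-0.26,"z":0.23,"wz":-0.143,"fingers":1}
    - {"x":-0.81,"y":-0.26,"z":0.23,"wz":-0.143,"fingers":1}
    - {"x":-0.81,"y":-0.26,"z":0.23,"wz":-0.143,"fingers":1}
  squeeze: 20

```text
schema error: expected keys fingers, x, y, z, wx, wy, wz
```

step_arm:
  series:
    - {"x":-0.62,"y":-0.585,"z":0.23}
    - {"x":-0.62,"y":-0.585,"z":0.23}
    - {"x":-0.62,"y":-0.585,"z":0.23}

```text
schema error: expected keys fingers, x, y, z, wx, wy, wz
```

step_arm:
  series:
    - {"x":-0.62,"y":-0.585,"z":0.23}
    - {"x":-0.62,"y":-0.585,"z":0.23}
    - {"x":-0.62,"y":-0.585,"z":0.23}

```text
schema error: expected keys fingers, x, y, z, wx, wy, wz
```

step_arm:
  series:
    - {"x":-0.62,"y":-0.585,"z":0.23}
    - {"x":-0.62,"y":-0.585,"z":0.23}
    - {"x":-0.62,"y":-0.585,"z":0.23}
    - {"x":-0.62,"y":-0.585,"z":0.23}

```text
schema error: expected keys fingers, x, y, z, wx, wy, wz
```

Run:
```python
from h import *
plan((.485,.444,.022,97.9),(.485,.444,.12,97.9),(.526,-.3632,.12,97.95))
```

```text
at [0.2076 0.6419 0.2219] h 72.1 w 0.0873 t 0.2 F [-0.7  0.1  0.3]
  x -0.812 y -0.257 z 0.500 wz -0.143  -> [0.277 0.593 0.172]
  x -0.619 y -0.586 z 0.500  -> [0.346 0.543 0.122]
  x -0.619 y -0.585 z 0.500  -> [0.416 0.494 0.072]
  x -0.619 y -0.586 z 0.499  -> [0.485 0.444 0.022]
  x 0.000 y 0.000 z -0.980  -> [0.485 0.444 0.12 ]
  x 0.078 y -0.895 z 0.000  -> [0.49  0.354 0.12 ]
  x 0.079 y -0.895 z 0.000  -> [0.494 0.265 0.12 ]
  x 0.079 y -0.894 z 0.000  -> [0.499 0.175 0.12 ]
  x 0.079 y -0.895 z 0.000  -> [0.503 0.085 0.12 ]
  x 0.079 y -0.894 z 0.000  -> [ 0.508 -0.004  0.12 ]
  x 0.079 y -0.895 z 0.000  -> [ 0.512 -0.094  0.12 ]
  x 0.079 y -0.894 z 0.000  -> [ 0.517 -0.184  0.12 ]
  x 0.079 y -0.895 z 0.000  -> [ 0.521 -0.274  0.12 ]
  x 0.079 y -0.894 z 0.000  -> [ 0.526 -0.363  0.12 ]
```

step_arm:
  series:
    - {"fingers":1,"x":-0.81,"y":-0.26,"z":0.23,"wx":0,"wy":0,"wz":-0.143}
    - {"fingers":1,"x":-0.81,"y":-0.26,"z":0.23,"wx":0,"wy":0,"wz":-0.143}
    - {"fingers":1,"x":-0.81,"y":-0.26,"z":0.23,"wx":0,"wy":0,"wz":-0.143}
    - {"fingers":1,"x":-0.81,"y":-0.26,"z":0.23,"wx":0,"wy":0,"wz":-0.143}
  squeeze: 20

```text
clock: 0.7
ee_pos: [0.277, 0.5923, 0.1993]
tcp_rot: [-0.0, -0.067, 0.998, -0.0]
ft_force: [0.8, 0.5, 0.6]
width: 0.0872
grip_force: 0.0
```

step_arm:
  series:
    - {"fingers":1,"x":-0.62,"y":-0.585,"z":0.23,"wx":0,"wy":0,"wz":0}
    - {"fingers":1,"x":-0.62,"y":-0.585,"z":0.23,"wx":0,"wy":0,"wz":0}

```text
clock: 0.95
ee_pos: [0.3488, 0.5407, 0.1757]
tcp_rot: [0.001, -0.066, 0.998, -0.001]
ft_force: [1.1, 0.6, 0.0]
width: 0.0872
grip_force: 0.0
```

step_arm:
  series:
    - {"fingers":1,"x":-0.62,"y":-0.585,"z":0.23,"wx":0,"wy":0,"wz":0}
    - {"fingers":1,"x":-0.62,"y":-0.585,"z":0.23,"wx":0,"wy":0,"wz":0}

```text
clock: 1.2
ee_pos: [0.4185, 0.4906, 0.1526]
tcp_rot: [0.0, -0.066, 0.998, -0.001]
ft_force: [-0.6, 0.3, 0.3]
width: 0.0868
grip_force: 0.0
```

step_arm:
  series:
    - {"fingers":1,"x":-0.62,"y":-0.585,"z":0.23,"wx":0,"wy":0,"wz":0}
    - {"fingers":1,"x":-0.62,"y":-0.585,"z":0.23,"wx":0,"wy":0,"wz":0}
    - {"fingers":1,"x":-0.62,"y":-0.585,"z":0.23,"wx":0,"wy":0,"wz":0}

```text
clock: 1.58
ee_pos: [0.4866, 0.4421, 0.1298]
tcp_rot: [-0.0, -0.066, 0.998, -0.001]
ft_force: [-0.1, 0.3, -0.2]
width: 0.0872
grip_force: 0.0
```

Run:
```python
from h import *
plan((.485,.444,.022,97.9),(.485,.444,.12,97.9),(.526,-.3632,.12,97.95))
```

```text
at [0.4866 0.4421 0.1298] h 97.5 w 0.0872 t 1.6 F [-0.1  0.3 -0.2]
  x 0.007 y 0.010 z 0.539 wz -0.002  -> [0.486 0.443 0.076]
  x 0.006 y 0.011 z 0.539  -> [0.485 0.444 0.022]
  x -0.000 y -0.000 z -0.980  -> [0.485 0.444 0.12 ]
  x 0.078 y -0.895 z -0.000  -> [0.49  0.354 0.12 ]
  x 0.079 y -0.895 z -0.000  -> [0.494 0.265 0.12 ]
  x 0.079 y -0.894 z -0.000  -> [0.499 0.175 0.12 ]
  x 0.079 y -0.895 z -0.000  -> [0.503 0.085 0.12 ]
  x 0.079 y -0.894 z -0.000  -> [ 0.508 -0.004  0.12 ]
  x 0.079 y -0.895 z -0.000  -> [ 0.512 -0.094  0.12 ]
  x 0.079 y -0.894 z -0.000  -> [ 0.517 -0.184  0.12 ]
  x 0.079 y -0.895 z -0.000  -> [ 0.521 -0.274  0.12 ]
  x 0.079 y -0.894 z -0.000  -> [ 0.526 -0.363  0.12 ]
```

step_arm:
  series:
    - {"fingers":1,"x":0.01,"y":0.02,"z":0.6,"wx":0,"wy":0,"wz":0}
    - {"fingers":1,"x":0.01,"y":0.02,"z":1,"wx":0,"wy":0,"wz":0}
    - {"fingers":1,"x":0.01,"y":0.02,"z":1,"wx":0,"wy":0,"wz":0}

```text
clock: 1.95
ee_pos: [0.4797, 0.4462, 0.0278]
tcp_rot: [-0.003, -0.07, 0.998, -0.002]
ft_force: [-0.3, 0.1, 0.1]
width: 0.087
grip_force: 0.0
```

step_arm:
  series:
    - {"fingers":1,"x":0,"y":0,"z":0.08,"wx":0,"wy":0,"wz":0}
    - {"fingers":0,"x":0,"y":0,"z":0.08,"wx":0,"wy":0,"wz":0}
    - {"fingers":0,"x":0,"y":0,"z":0.08,"wx":0,"wy":0,"wz":0}
    - {"fingers":0,"x":0,"y":0,"z":0.08,"wx":0,"wy":0,"wz":0}
    - {"fingers":0,"x":0,"y":0,"z":0.08,"wx":0,"wy":0,"wz":0}
    - {"fingers":0,"x":0,"y":0,"z":-0.4,"wx":0,"wy":0,"wz":0}
    - {"fingers":0,"x":0,"y":0,"z":-0.9,"wx":0,"wy":0,"wz":0}
    - {"fingers":0,"x":0,"y":0,"z":-0.9,"wx":0,"wy":0,"wz":0}

```text
clock: 2.95
ee_pos: [0.486, 0.4482, 0.1256]
tcp_rot: [0.004, -0.068, 0.998, 0.003]
ft_force: [-0.2, 0.4, 0.0]
width: 0.0541
grip_force: 20.0
```

step_arm:
  series:
    - {"fingers":0,"x":0.08,"y":-0.9,"z":0,"wx":0,"wy":0,"wz":0}
    - {"fingers":0,"x":0.08,"y":-0.9,"z":0,"wx":0,"wy":0,"wz":0}

```text
clock: 3.2
ee_pos: [0.488, 0.3514, 0.1194]
tcp_rot: [-0.001, -0.067, 0.998, -0.002]
ft_force: [0.5, -0.9, -0.9]
width: 0.054
grip_force: 20.0
```

step_arm:
  series:
    - {"fingers":0,"x":0.08,"y":-0.9,"z":0,"wx":0,"wy":0,"wz":0}
    - {"fingers":0,"x":0.08,"y":-0.9,"z":0,"wx":0,"wy":0,"wz":0}

```text
clock: 3.45
ee_pos: [0.4919, 0.2608, 0.1195]
tcp_rot: [-0.001, -0.066, 0.998, -0.001]
ft_force: [0.1, -0.0, -0.1]
width: 0.0538
grip_force: 20.0
```

step_arm:
  series:
    - {"fingers":0,"x":0.08,"y":-0.9,"z":0,"wx":0,"wy":0,"wz":0}
    - {"fingers":0,"x":0.08,"y":-0.9,"z":0,"wx":0,"wy":0,"wz":0}

```text
clock: 3.7
ee_pos: [0.4959, 0.1708, 0.1196]
tcp_rot: [-0.001, -0.066, 0.998, -0.001]
ft_force: [0.4, 1.8, -0.3]
width: 0.0539
grip_force: 20.0
```

step_arm:
  series:
    - {"fingers":0,"x":0.08,"y":-0.9,"z":0,"wx":0,"wy":0,"wz":0}
    - {"fingers":0,"x":0.08,"y":-0.9,"z":0,"wx":0,"wy":0,"wz":0}

```text
clock: 3.95
ee_pos: [0.5001, 0.0808, 0.1197]
tcp_rot: [-0.001, -0.066, 0.998, -0.001]
ft_force: [-0.7, 0.2, -0.8]
width: 0.054
grip_force: 20.0
```

step_arm:
  series:
    - {"fingers":0,"x":0.08,"y":-0.9,"z":0,"wx":0,"wy":0,"wz":0}
    - {"fingers":0,"x":0.08,"y":-0.9,"z":0,"wx":0,"wy":0,"wz":0}

```text
clock: 4.2
ee_pos: [0.5043, -0.0093, 0.1198]
tcp_rot: [-0.001, -0.066, 0.998, -0.001]
ft_force: [0.4, 0.8, -0.6]
width: 0.0545
grip_force: 20.0
```

step_arm:
  series:
    - {"fingers":0,"x":0.08,"y":-0.9,"z":0,"wx":0,"wy":0,"wz":0}
    - {"fingers":0,"x":0.08,"y":-0.9,"z":0,"wx":0,"wy":0,"wz":0}

```text
clock: 4.45
ee_pos: [0.5085, -0.0995, 0.1198]
tcp_rot: [-0.001, -0.066, 0.998, -0.001]
ft_force: [-0.1, 0.4, 0.2]
width: 0.0538
grip_force: 20.0
```

step_arm:
  series:
    - {"fingers":0,"x":0.08,"y":-0.9,"z":0,"wx":0,"wy":0,"wz":0}
    - {"fingers":0,"x":0.08,"y":-0.9,"z":0,"wx":0,"wy":0,"wz":0}

```text
clock: 4.7
ee_pos: [0.5127, -0.1898, 0.1198]
tcp_rot: [-0.001, -0.066, 0.998, -0.001]
ft_force: [0.6, 0.7, -0.8]
width: 0.0542
grip_force: 20.0
```

step_arm:
  series:
    - {"fingers":0,"x":0.08,"y":-0.9,"z":0,"wx":0,"wy":0,"wz":0}
    - {"fingers":0,"x":0.08,"y":-0.9,"z":0,"wx":0,"wy":0,"wz":0}

```text
clock: 4.95
ee_pos: [0.5168, -0.2801, 0.1197]
tcp_rot: [-0.001, -0.066, 0.998, -0.001]
ft_force: [0.4, 0.7, -0.0]
width: 0.054
grip_force: 20.0
```

step_arm:
  series:
    - {"fingers":0,"x":0.08,"y":-0.9,"z":0,"wx":0,"wy":0,"wz":0}
    - {"fingers":0,"x":0.08,"y":-0.9,"z":0,"wx":0,"wy":0,"wz":0}
    - {"fingers":0,"x":0.08,"y":-0.9,"z":0,"wx":0,"wy":0,"wz":0}
    - {"fingers":0,"x":0.08,"y":-0.9,"z":0,"wx":0,"wy":0,"wz":0}

```text
clock: 5.45
ee_pos: [0.5223, -0.3647, 0.1195]
tcp_rot: [-0.001, -0.069, 0.998, 0.001]
ft_force: [0.5, 0.2, 0.2]
width: 0.0542
grip_force: 20.0
```

Run:
```python
from h import *
plan((.526,-.3632,.08,97.95),(.526,-.3632,.0395,97.95))
cv2.imwrite('pics/s1.png',cv2.resize(imaging.camera('side')[250:400,220:420],(800,600)))
```

```text
at [ 0.5223 -0.3647  0.1195] h 97.9 w 0.0542 t 5.5 F [0.5 0.2 0.2]
  x -0.039 y 0.010 z 0.395 wz -0.000  -> [ 0.526 -0.363  0.08 ]
  x 0.000 y -0.000 z 0.405  -> [ 0.526 -0.363  0.04 ]
```

View pics/s1.png

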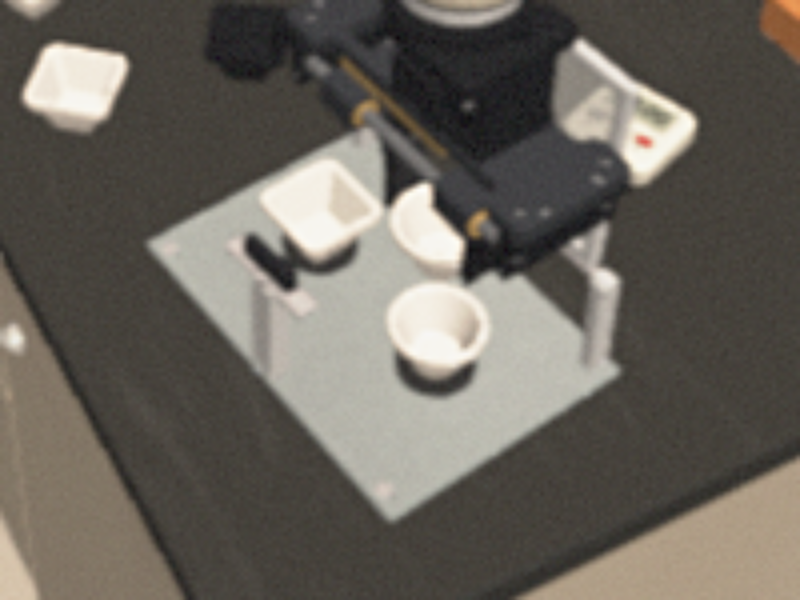

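The held cup is upright above the round starter at (437,335), and the square starter is free, so I'll lower it.

step_arm:
  series:
    - {"fingers":0,"x":-0.04,"y":0.01,"z":0.3,"wx":0,"wy":0,"wz":0}
    - {"fingers":0,"x":-0.04,"y":0.01,"z":0.55,"wx":0,"wy":0,"wz":0}
    - {"fingers":0,"x":-0.04,"y":0.01,"z":0.7,"wx":0,"wy":0,"wz":0}
    - {"fingers":0,"x":-0.04,"y":0.01,"z":0.79,"wx":0,"wy":0,"wz":0}
    - {"fingers":0,"x":-0.04,"y":0.01,"z":0.815,"wx":0,"wy":0,"wz":0}
    - {"fingers":0,"x":-0.04,"y":0.01,"z":0.815,"wx":0,"wy":0,"wz":0}

```text
clock: 6.25
ee_pos: [0.5257, -0.3632, 0.04]
tcp_rot: [-0.001, -0.069, 0.998, 0.001]
ft_force: [-3.4, 4.3, 6.2]
width: 0.0541
grip_force: 20.0
```

step_arm:
  series:
    - {"fingers":0.8,"x":-0.01,"y":0.02,"z":0,"wx":0,"wy":0,"wz":0}
    - {"fingers":0.8,"x":0,"y":0,"z":0,"wx":0,"wy":0,"wz":0}
    - {"fingers":0.8,"x":0,"y":0,"z":0,"wx":0,"wy":0,"wz":0}
    - {"fingers":0.8,"x":0,"y":0,"z":-0.5,"wx":0,"wy":0,"wz":0}
    - {"fingers":1,"x":0,"y":0,"z":-1,"wx":0,"wy":0,"wz":0}
    - {"fingers":1,"x":0,"y":0,"z":-1,"wx":0,"wy":0,"wz":0}

```text
clock: 7.0
ee_pos: [0.529, -0.367, 0.1438]
tcp_rot: [0.004, -0.068, 0.998, -0.003]
ft_force: [0.2, -0.5, -0.4]
width: 0.082
grip_force: 0.0
```

Run:
```python
from h import *
np.set_printoptions(precision=4,suppress=True)
cv2.imwrite('pics/s2.png',cv2.resize(imaging.camera('side')[250:400,220:420],(800,600)))
im,o=cups()
for uv,a,c in o:
    w=onz('top',uv,.034)
    if -.15<w[1]<.6 and .4<w[0]<.62: print(a,w[:2],sqang('top',c,.034)[2])
plan((.4259,-.0786,.14,49.3-90),(.4259,-.0786,.022,49.3-90))
```

```text
264.0 [0.423  0.1386] 27.24529266357422
383.0 [ 0.4259 -0.0786] 49.275115966796875
298.5 [0.4438 0.2451] 45.850608825683594
378.0 [0.4426 0.0392] 21.99695587158203
324.0 [0.5593 0.102 ] 0.29508087038993835
at [ 0.5263 -0.365   0.1393] h 97.8 w 0.0852 t 7.1 F [-0.4  0.4  0.6]
  x 0.202 y 0.991 z -0.002 wz -0.231  -> [ 0.493 -0.27   0.139]
  x -0.505 y 0.876 z -0.003  -> [ 0.459 -0.174  0.14 ]
  x -0.506 y 0.877 z -0.002  -> [ 0.426 -0.079  0.14 ]
  x 0.000 y -0.000 z 0.590  -> [ 0.426 -0.079  0.081]
  x 0.000 y -0.000 z 0.590  -> [ 0.426 -0.079  0.022]
```

View pics/s2.png

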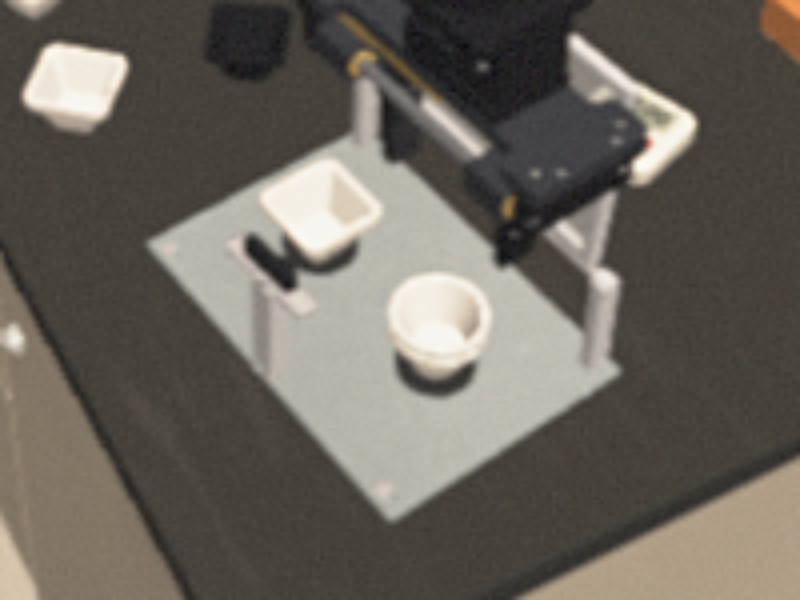

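The first round cup is nested level at (438,320). Next is the square cup at (0.426,-0.079).

step_arm:
  series:
    - {"fingers":1,"x":0.2,"y":0.99,"z":0,"wx":0,"wy":0,"wz":-0.231}
    - {"fingers":1,"x":0.2,"y":0.99,"z":0,"wx":0,"wy":0,"wz":-0.231}
    - {"fingers":1,"x":0.2,"y":0.99,"z":0,"wx":0,"wy":0,"wz":-0.231}
    - {"fingers":1,"x":0.2,"y":0.99,"z":0,"wx":0,"wy":0,"wz":-0.231}
    - {"fingers":1,"x":0.2,"y":0.99,"z":0,"wx":0,"wy":0,"wz":-0.231}

```text
clock: 7.72
ee_pos: [0.492, -0.2686, 0.1372]
tcp_rot: [-0.0, -0.419, 0.908, 0.002]
ft_force: [-0.6, -0.5, 0.5]
width: 0.0873
grip_force: 0.0
```

step_arm:
  series:
    - {"fingers":1,"x":-0.505,"y":0.876,"z":0,"wx":0,"wy":0,"wz":0}
    - {"fingers":1,"x":-0.505,"y":0.876,"z":0,"wx":0,"wy":0,"wz":0}
    - {"fingers":1,"x":-0.505,"y":0.876,"z":0,"wx":0,"wy":0,"wz":0}

```text
clock: 8.1
ee_pos: [0.4574, -0.171, 0.1376]
tcp_rot: [-0.001, -0.42, 0.907, 0.002]
ft_force: [0.5, -0.6, 1.0]
width: 0.0873
grip_force: 0.0
```

step_arm:
  series:
    - {"fingers":1,"x":-0.505,"y":0.876,"z":0,"wx":0,"wy":0,"wz":0}
    - {"fingers":1,"x":-0.505,"y":0.876,"z":0,"wx":0,"wy":0,"wz":0}
    - {"fingers":1,"x":-0.505,"y":0.876,"z":0.4,"wx":0,"wy":0,"wz":0}
    - {"fingers":1,"x":-0.505,"y":0.876,"z":0.6,"wx":0,"wy":0,"wz":0}
    - {"fingers":1,"x":-0.505,"y":0.876,"z":0.6,"wx":0,"wy":0,"wz":0}
    - {"fingers":1,"x":-0.505,"y":0.876,"z":0.6,"wx":0,"wy":0,"wz":0}

```text
clock: 8.85
ee_pos: [0.4263, -0.0792, 0.0792]
tcp_rot: [0.0, -0.417, 0.909, 0.0]
ft_force: [0.8, 0.4, -0.7]
width: 0.0872
grip_force: 0.0
```

Run:
```python
from h import *
plan((.4259,-.0786,.022,49.3-90))
```

```text
at [ 0.4263 -0.0792  0.0792] h 139.4 w 0.0872 t 8.8 F [ 0.8  0.4 -0.7]
  x -0.002 y 0.007 z 0.572 wz 0.000  -> [ 0.426 -0.079  0.022]
```

step_arm:
  series:
    - {"fingers":1,"x":0,"y":0.005,"z":0.4,"wx":0,"wy":0,"wz":0}
    - {"fingers":1,"x":0,"y":0.005,"z":0.57,"wx":0,"wy":0,"wz":0}
    - {"fingers":1,"x":0,"y":0.005,"z":0.57,"wx":0,"wy":0,"wz":0}
    - {"fingers":0,"x":0,"y":0.005,"z":0.57,"wx":0,"wy":0,"wz":0}
    - {"fingers":0,"x":0,"y":0.005,"z":0.57,"wx":0,"wy":0,"wz":0}
    - {"fingers":0,"x":0,"y":0.005,"z":0.57,"wx":0,"wy":0,"wz":0}
    - {"fingers":0,"x":0,"y":0.005,"z":0.57,"wx":0,"wy":0,"wz":0}

```text
clock: 9.72
ee_pos: [0.4255, -0.0785, 0.0223]
tcp_rot: [0.0, -0.418, 0.909, -0.0]
ft_force: [0.4, 0.1, 1.0]
width: 0.0546
grip_force: 6.3
```

Run:
```python
from h import *
plan((.426,-.079,.12,49.3-90),(.5108,-.2545,.12,97.95))
```

```text
at [ 0.4255 -0.0785  0.0223] h 139.4 w 0.0546 t 9.7 F [0.4 0.1 1. ]
  x 0.001 y -0.006 z -0.977 wz 0.001  -> [ 0.426 -0.079  0.12 ]
  x 0.389 y -0.894 z 0.000 wz 0.230  -> [ 0.468 -0.167  0.12 ]
  x -0.299 y -0.927 z 0.000  -> [ 0.511 -0.254  0.12 ]
```

step_arm:
  series:
    - {"fingers":0,"x":0,"y":0,"z":0,"wx":0,"wy":0,"wz":0}
    - {"fingers":0,"x":0,"y":0,"z":-0.5,"wx":0,"wy":0,"wz":0}
    - {"fingers":0,"x":0,"y":0,"z":-0.98,"wx":0,"wy":0,"wz":0}
    - {"fingers":0,"x":0,"y":0,"z":-0.98,"wx":0,"wy":0,"wz":0}

```text
clock: 10.22
ee_pos: [0.4279, -0.0788, 0.123]
tcp_rot: [0.003, -0.418, 0.909, -0.002]
ft_force: [-0.0, -0.4, -0.5]
width: 0.0545
grip_force: 19.9
```

step_arm:
  series:
    - {"fingers":0,"x":0.39,"y":-0.895,"z":0,"wx":0,"wy":0,"wz":0.23}
    - {"fingers":0,"x":0.39,"y":-0.895,"z":0,"wx":0,"wy":0,"wz":0.23}
    - {"fingers":0,"x":0.39,"y":-0.895,"z":0,"wx":0,"wy":0,"wz":0.23}
    - {"fingers":0,"x":0.39,"y":-0.895,"z":0,"wx":0,"wy":0,"wz":0.23}
    - {"fingers":0,"x":0.39,"y":-0.895,"z":0,"wx":0,"wy":0,"wz":0.23}

```text
clock: 10.85
ee_pos: [0.4671, -0.1661, 0.1188]
tcp_rot: [-0.001, -0.071, 0.997, 0.0]
ft_force: [0.3, -0.3, 0.4]
width: 0.0549
grip_force: 19.9
```

step_arm:
  series:
    - {"fingers":0,"x":-0.3,"y":-0.925,"z":0,"wx":0,"wy":0,"wz":0}
    - {"fingers":0,"x":-0.3,"y":-0.925,"z":0,"wx":0,"wy":0,"wz":0}
    - {"fingers":0,"x":-0.3,"y":-0.925,"z":0,"wx":0,"wy":0,"wz":0}
    - {"fingers":0,"x":-0.3,"y":-0.925,"z":0,"wx":0,"wy":0,"wz":0}

```text
clock: 11.35
ee_pos: [0.5098, -0.2526, 0.1192]
tcp_rot: [-0.001, -0.071, 0.997, 0.001]
ft_force: [0.5, 0.3, -0.3]
width: 0.0545
grip_force: 19.9
```

Run:
```python
from h import *
plan((.5108,-.2545,.04,97.95))
```

```text
at [ 0.5098 -0.2526  0.1192] h 98.1 w 0.0545 t 11.3 F [ 0.5  0.3 -0.3]
  x -0.007 y -0.021 z 0.792 wz 0.001  -> [ 0.511 -0.255  0.04 ]
```

step_arm:
  series:
    - {"fingers":0,"x":-0.007,"y":-0.02,"z":0.3,"wx":0,"wy":0,"wz":0}
    - {"fingers":0,"x":-0.007,"y":-0.02,"z":0.55,"wx":0,"wy":0,"wz":0}
    - {"fingers":0,"x":-0.007,"y":-0.02,"z":0.7,"wx":0,"wy":0,"wz":0}
    - {"fingers":0,"x":-0.007,"y":-0.02,"z":0.775,"wx":0,"wy":0,"wz":0}
    - {"fingers":0,"x":-0.007,"y":-0.02,"z":0.8,"wx":0,"wy":0,"wz":0}
    - {"fingers":0,"x":-0.007,"y":-0.02,"z":0.8,"wx":0,"wy":0,"wz":0}

```text
clock: 12.1
ee_pos: [0.5114, -0.2541, 0.0405]
tcp_rot: [-0.0, -0.07, 0.998, 0.001]
ft_force: [-0.7, 3.4, 2.4]
width: 0.0549
grip_force: 19.9
```

step_arm:
  series:
    - {"fingers":0.8,"x":0,"y":0.01,"z":0.01,"wx":0,"wy":0,"wz":0}
    - {"fingers":0.8,"x":0,"y":0,"z":0,"wx":0,"wy":0,"wz":0}
    - {"fingers":0.8,"x":0,"y":0,"z":0,"wx":0,"wy":0,"wz":0}
    - {"fingers":0.8,"x":0,"y":0,"z":-0.5,"wx":0,"wy":0,"wz":0}
    - {"fingers":1,"x":0,"y":0,"z":-1,"wx":0,"wy":0,"wz":0}
    - {"fingers":1,"x":0,"y":0,"z":-1,"wx":0,"wy":0,"wz":0}

```text
clock: 12.85
ee_pos: [0.5145, -0.2571, 0.1444]
tcp_rot: [0.004, -0.069, 0.998, -0.002]
ft_force: [-0.7, 0.3, -0.2]
width: 0.0819
grip_force: 0.0
```

Run:
```python
from h import *
np.set_printoptions(precision=4,suppress=True)
cv2.imwrite('pics/s3.png',cv2.resize(imaging.camera('side')[250:400,220:420],(800,600)))
im,o=cups()
for uv,a,c in o:
    w=onz('top',uv,.034)
    if -.15<w[1]<.6 and .4<w[0]<.62: print(a,w[:2],sqang('top',c,.034)[2])
plan((.4426,.0392,.12,22-90),(.4426,.0392,.022,22-90))
```

```text
264.0 [0.423  0.1386] 27.24529266357422
298.5 [0.4438 0.2451] 45.850608825683594
378.0 [0.4426 0.0392] 21.99695587158203
325.0 [0.5592 0.102 ] 0.29508084058761597
at [ 0.5114 -0.256   0.1403] h 98.0 w 0.0849 t 12.9 F [-0.7 -0.1 -1.1]
  x 0.068 y 0.755 z 0.051 wz -0.078  -> [ 0.494 -0.182  0.135]
  x -0.117 y 0.749 z 0.051  -> [ 0.477 -0.108  0.13 ]
  x -0.117 y 0.748 z 0.051  -> [ 0.46  -0.035  0.125]
  x -0.116 y 0.749 z 0.050  -> [0.443 0.039 0.12 ]
  x -0.000 y -0.000 z 0.980  -> [0.443 0.039 0.022]
```

View pics/s3.png

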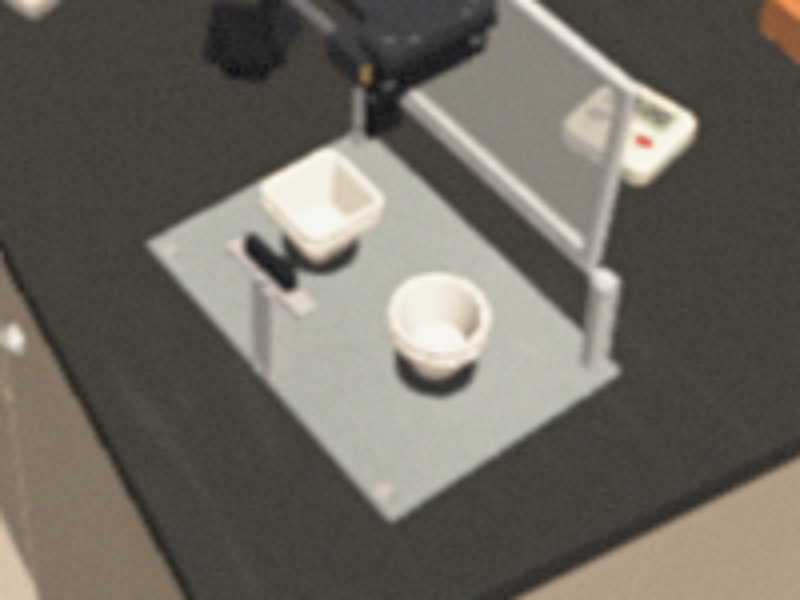

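The square cup is nested level at (322,205). Square cup A is next.

step_arm:
  series:
    - {"fingers":1,"x":0.07,"y":0.755,"z":0.05,"wx":0,"wy":0,"wz":-0.078}
    - {"fingers":1,"x":0.07,"y":0.755,"z":0.05,"wx":0,"wy":0,"wz":-0.078}
    - {"fingers":1,"x":0.07,"y":0.755,"z":0.05,"wx":0,"wy":0,"wz":-0.078}

```text
clock: 13.32
ee_pos: [0.4933, -0.181, 0.1339]
tcp_rot: [-0.001, -0.192, 0.981, 0.001]
ft_force: [-0.7, -0.7, -0.2]
width: 0.0871
grip_force: 0.0
```

step_arm:
  series:
    - {"fingers":1,"x":-0.117,"y":0.75,"z":0.05,"wx":0,"wy":0,"wz":0}
    - {"fingers":1,"x":-0.117,"y":0.75,"z":0.05,"wx":0,"wy":0,"wz":0}

```text
clock: 13.58
ee_pos: [0.476, -0.106, 0.1294]
tcp_rot: [-0.001, -0.192, 0.981, 0.001]
ft_force: [0.6, -1.0, -0.5]
width: 0.0867
grip_force: 0.0
```

step_arm:
  series:
    - {"fingers":1,"x":-0.117,"y":0.75,"z":0.05,"wx":0,"wy":0,"wz":0}
    - {"fingers":1,"x":-0.117,"y":0.75,"z":0.05,"wx":0,"wy":0,"wz":0}

```text
clock: 13.82
ee_pos: [0.459, -0.0321, 0.1247]
tcp_rot: [-0.0, -0.192, 0.981, 0.0]
ft_force: [-0.1, -0.2, 0.6]
width: 0.0867
grip_force: 0.0
```

step_arm:
  series:
    - {"fingers":1,"x":-0.117,"y":0.75,"z":0.05,"wx":0,"wy":0,"wz":0}
    - {"fingers":1,"x":-0.117,"y":0.75,"z":0.3,"wx":0,"wy":0,"wz":0}
    - {"fingers":1,"x":-0.117,"y":0.75,"z":0.5,"wx":0,"wy":0,"wz":0}
    - {"fingers":1,"x":-0.117,"y":0.75,"z":0.5,"wx":0,"wy":0,"wz":0}
    - {"fingers":1,"x":-0.117,"y":0.75,"z":0.5,"wx":0,"wy":0,"wz":0}

```text
clock: 14.45
ee_pos: [0.4432, 0.039, 0.0754]
tcp_rot: [0.0, -0.19, 0.982, -0.0]
ft_force: [0.3, -0.2, -0.6]
width: 0.0869
grip_force: 0.0
```

Run:
```python
from h import *
plan((.4426,.0392,.022,22-90))
```

```text
at [0.4432 0.039  0.0754] h 111.9 w 0.0869 t 14.4 F [ 0.3 -0.2 -0.6]
  x 0.005 y 0.004 z 0.534 wz -0.001  -> [0.443 0.039 0.022]
```

step_arm:
  series:
    - {"fingers":1,"x":0.005,"y":0,"z":0.4,"wx":0,"wy":0,"wz":0}
    - {"fingers":1,"x":0.005,"y":0,"z":0.535,"wx":0,"wy":0,"wz":0}
    - {"fingers":1,"x":0.005,"y":0,"z":0.535,"wx":0,"wy":0,"wz":0}
    - {"fingers":0,"x":0.005,"y":0,"z":0.535,"wx":0,"wy":0,"wz":0}
    - {"fingers":0,"x":0.005,"y":0,"z":0.535,"wx":0,"wy":0,"wz":0}
    - {"fingers":0,"x":0.005,"y":0,"z":0.535,"wx":0,"wy":0,"wz":0}
    - {"fingers":0,"x":0.005,"y":0,"z":0.535,"wx":0,"wy":0,"wz":0}
    - {"fingers":0,"x":0.005,"y":0,"z":0.535,"wx":0,"wy":0,"wz":0}

```text
clock: 15.45
ee_pos: [0.4419, 0.0397, 0.0218]
tcp_rot: [0.0, -0.191, 0.982, -0.0]
ft_force: [0.1, -0.2, 4.7]
width: 0.0547
grip_force: 20.0
```

step_arm:
  series:
    - {"fingers":0,"x":0,"y":0,"z":-0.5,"wx":0,"wy":0,"wz":0}
    - {"fingers":0,"x":0,"y":0,"z":-1,"wx":0,"wy":0,"wz":0}
    - {"fingers":0,"x":0,"y":0,"z":-1,"wx":0,"wy":0,"wz":0}
    - {"fingers":0,"x":0,"y":0,"z":-1,"wx":0,"wy":0,"wz":0}

```text
clock: 15.95
ee_pos: [0.4411, 0.0394, 0.1211]
tcp_rot: [-0.0, -0.191, 0.982, -0.0]
ft_force: [0.2, 0.4, -0.4]
width: 0.0547
grip_force: 20.0
```

Run:
```python
from h import *
plan((.5108,-.2545,.12,97.95))
```

```text
at [0.4411 0.0394 0.1211] h 112.0 w 0.0547 t 15.9 F [ 0.2  0.4 -0.4]
  x 0.114 y -0.746 z 0.003 wz 0.078  -> [ 0.458 -0.034  0.121]
  x -0.071 y -0.752 z 0.003  -> [ 0.476 -0.108  0.121]
  x -0.071 y -0.752 z 0.003  -> [ 0.493 -0.181  0.12 ]
  x -0.071 y -0.752 z 0.002  -> [ 0.511 -0.255  0.12 ]
```

step_arm:
  series:
    - {"fingers":0,"x":0.115,"y":-0.745,"z":0,"wx":0,"wy":0,"wz":0.078}
    - {"fingers":0,"x":0.115,"y":-0.745,"z":0,"wx":0,"wy":0,"wz":0.078}
    - {"fingers":0,"x":0.115,"y":-0.745,"z":0,"wx":0,"wy":0,"wz":0.078}

```text
clock: 16.32
ee_pos: [0.458, -0.0342, 0.1202]
tcp_rot: [-0.001, -0.069, 0.998, 0.0]
ft_force: [0.9, 0.7, -0.6]
width: 0.0544
grip_force: 20.0
```

step_arm:
  series:
    - {"fingers":0,"x":-0.07,"y":-0.75,"z":0,"wx":0,"wy":0,"wz":0}
    - {"fingers":0,"x":-0.07,"y":-0.75,"z":0,"wx":0,"wy":0,"wz":0}

```text
clock: 16.58
ee_pos: [0.4764, -0.1089, 0.1208]
tcp_rot: [-0.001, -0.069, 0.998, -0.0]
ft_force: [-0.6, 0.8, -0.3]
width: 0.0546
grip_force: 20.0
```

step_arm:
  series:
    - {"fingers":0,"x":-0.07,"y":-0.75,"z":0,"wx":0,"wy":0,"wz":0}
    - {"fingers":0,"x":-0.07,"y":-0.75,"z":0,"wx":0,"wy":0,"wz":0}

```text
clock: 16.82
ee_pos: [0.4939, -0.1825, 0.1208]
tcp_rot: [-0.0, -0.068, 0.998, -0.0]
ft_force: [-0.1, 0.6, -0.5]
width: 0.0547
grip_force: 20.0
```

step_arm:
  series:
    - {"fingers":0,"x":-0.07,"y":-0.75,"z":0,"wx":0,"wy":0,"wz":0}
    - {"fingers":0,"x":-0.07,"y":-0.75,"z":0,"wx":0,"wy":0,"wz":0}
    - {"fingers":0,"x":-0.07,"y":-0.75,"z":0,"wx":0,"wy":0,"wz":0}
    - {"fingers":0,"x":-0.07,"y":-0.75,"z":0,"wx":0,"wy":0,"wz":0}

```text
clock: 17.32
ee_pos: [0.511, -0.2506, 0.1212]
tcp_rot: [-0.0, -0.072, 0.997, 0.001]
ft_force: [0.9, -0.1, 0.1]
width: 0.0547
grip_force: 20.0
```

Run:
```python
from h import *
plan((.5108,-.2545,.0475,97.95))
```

```text
at [ 0.511  -0.2506  0.1212] h 98.2 w 0.0547 t 17.3 F [ 0.9 -0.1  0.1]
  x 0.008 y -0.038 z 0.737 wz 0.001  -> [ 0.511 -0.254  0.047]
```

step_arm:
  series:
    - {"fingers":0,"x":0.005,"y":-0.035,"z":0.3,"wx":0,"wy":0,"wz":0}
    - {"fingers":0,"x":0.005,"y":-0.035,"z":0.5,"wx":0,"wy":0,"wz":0}
    - {"fingers":0,"x":0.005,"y":-0.035,"z":0.64,"wx":0,"wy":0,"wz":0}
    - {"fingers":0,"x":0.005,"y":-0.035,"z":0.71,"wx":0,"wy":0,"wz":0}
    - {"fingers":0,"x":0.005,"y":-0.035,"z":0.735,"wx":0,"wy":0,"wz":0}
    - {"fingers":0,"x":0.005,"y":-0.035,"z":0.735,"wx":0,"wy":0,"wz":0}

```text
clock: 18.08
ee_pos: [0.5108, -0.2549, 0.0496]
tcp_rot: [-0.001, -0.07, 0.998, 0.001]
ft_force: [-4.7, 4.2, 10.8]
width: 0.0545
grip_force: 25.6
```

step_arm:
  series:
    - {"fingers":0.8,"x":0,"y":0.01,"z":0.01,"wx":0,"wy":0,"wz":0}
    - {"fingers":0.8,"x":0,"y":0,"z":0,"wx":0,"wy":0,"wz":0}
    - {"fingers":0.8,"x":0,"y":0,"z":0,"wx":0,"wy":0,"wz":0}
    - {"fingers":0.8,"x":0,"y":0,"z":-0.5,"wx":0,"wy":0,"wz":0}
    - {"fingers":1,"x":0,"y":0,"z":-1,"wx":0,"wy":0,"wz":0}
    - {"fingers":1,"x":0,"y":0,"z":-1,"wx":0,"wy":0,"wz":0}

```text
clock: 18.82
ee_pos: [0.5141, -0.2575, 0.1522]
tcp_rot: [0.004, -0.07, 0.998, -0.002]
ft_force: [-0.4, -0.5, -0.9]
width: 0.0819
grip_force: 0.0
```

Run:
```python
from h import *
np.set_printoptions(precision=4,suppress=True)
cv2.imwrite('pics/s4.png',cv2.resize(imaging.camera('side')[250:400,220:420],(800,600)))
im,o=cups()
for uv,a,c in o:
    w=onz('top',uv,.034)
    if -.15<w[1]<.6 and .4<w[0]<.62: print(a,w[:2],sqang('top',c,.034)[2])
plan((.4436,.2453,.12,97.95),(.4436,.2453,.022,97.95))
```

```text
264.0 [0.423  0.1386] 27.24529266357422
298.5 [0.4438 0.2451] 45.850608825683594
324.0 [0.5593 0.102 ] 0.29508087038993835
at [ 0.5111 -0.2567  0.1481] h 98.0 w 0.0847 t 18.9 F [ 0.   0.5 -0.1]
  x -0.005 y 0.844 z 0.047 wz 0.000  -> [ 0.5   -0.173  0.143]
  x -0.004 y 0.844 z 0.047  -> [ 0.488 -0.089  0.139]
  x -0.005 y 0.844 z 0.047  -> [ 0.477 -0.006  0.134]
  x -0.004 y 0.845 z 0.047  -> [0.466 0.078 0.129]
  x -0.005 y 0.844 z 0.047  -> [0.455 0.162 0.125]
  x -0.004 y 0.845 z 0.046  -> [0.444 0.245 0.12 ]
  x -0.000 y -0.000 z 0.980  -> [0.444 0.245 0.022]
```

View pics/s4.png

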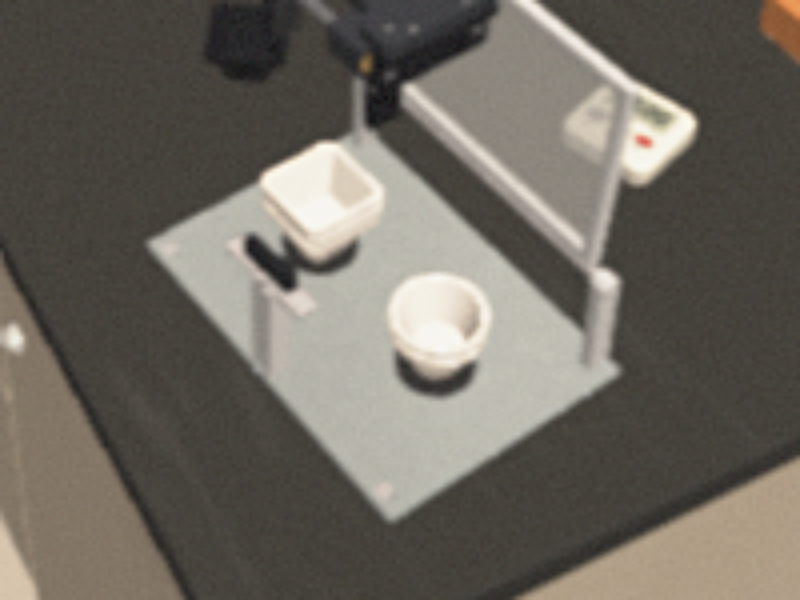

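The third square layer sits level at (322,195). Now round cup 2.

step_arm:
  series:
    - {"fingers":1,"x":0,"y":0.845,"z":0.05,"wx":0,"wy":0,"wz":0}
    - {"fingers":1,"x":0,"y":0.845,"z":0.05,"wx":0,"wy":0,"wz":0}

```text
clock: 19.18
ee_pos: [0.4975, -0.1693, 0.141]
tcp_rot: [-0.002, -0.072, 0.997, 0.002]
ft_force: [-0.7, -0.4, 0.5]
width: 0.0869
grip_force: 0.0
```

step_arm:
  series:
    - {"fingers":1,"x":0,"y":0.845,"z":0.05,"wx":0,"wy":0,"wz":0}
    - {"fingers":1,"x":0,"y":0.845,"z":0.05,"wx":0,"wy":0,"wz":0}

```text
clock: 19.42
ee_pos: [0.4855, -0.0856, 0.1362]
tcp_rot: [-0.002, -0.072, 0.997, 0.001]
ft_force: [-0.5, -0.5, -0.0]
width: 0.0872
grip_force: 0.0
```

step_arm:
  series:
    - {"fingers":1,"x":0,"y":0.845,"z":0.05,"wx":0,"wy":0,"wz":0}
    - {"fingers":1,"x":0,"y":0.845,"z":0.05,"wx":0,"wy":0,"wz":0}

```text
clock: 19.68
ee_pos: [0.4737, -0.0023, 0.1314]
tcp_rot: [-0.002, -0.072, 0.997, 0.001]
ft_force: [0.3, 0.5, -1.0]
width: 0.0867
grip_force: 0.0
```

step_arm:
  series:
    - {"fingers":1,"x":0,"y":0.845,"z":0.05,"wx":0,"wy":0,"wz":0}
    - {"fingers":1,"x":0,"y":0.845,"z":0.05,"wx":0,"wy":0,"wz":0}

```text
clock: 19.92
ee_pos: [0.4619, 0.0812, 0.1265]
tcp_rot: [-0.002, -0.072, 0.997, 0.001]
ft_force: [0.6, 0.0, 0.5]
width: 0.087
grip_force: 0.0
```

step_arm:
  series:
    - {"fingers":1,"x":0,"y":0.845,"z":0.05,"wx":0,"wy":0,"wz":0}
    - {"fingers":1,"x":0,"y":0.845,"z":0.05,"wx":0,"wy":0,"wz":0}

```text
clock: 20.18
ee_pos: [0.4501, 0.1647, 0.1216]
tcp_rot: [-0.002, -0.072, 0.997, 0.001]
ft_force: [-0.8, -0.4, 0.4]
width: 0.0871
grip_force: 0.0
```

step_arm:
  series:
    - {"fingers":1,"x":0,"y":0.845,"z":0.05,"wx":0,"wy":0,"wz":0}
    - {"fingers":1,"x":0,"y":0.845,"z":0.05,"wx":0,"wy":0,"wz":0}
    - {"fingers":1,"x":0,"y":0.845,"z":0.5,"wx":0,"wy":0,"wz":0}
    - {"fingers":1,"x":0,"y":0.845,"z":0.5,"wx":0,"wy":0,"wz":0}
    - {"fingers":1,"x":0,"y":0.845,"z":0.5,"wx":0,"wy":0,"wz":0}

```text
clock: 20.8
ee_pos: [0.4404, 0.2448, 0.073]
tcp_rot: [-0.001, -0.07, 0.998, -0.0]
ft_force: [-0.1, -0.7, 0.3]
width: 0.0871
grip_force: 0.0
```

Run:
```python
from h import *
plan((.4436,.2453,.022,97.95))
```

```text
at [0.4404 0.2448 0.073 ] h 98.0 w 0.0871 t 20.8 F [-0.1 -0.7  0.3]
  x -0.033 y 0.001 z 0.510  -> [0.444 0.245 0.022]
```

step_arm:
  series:
    - {"fingers":1,"x":-0.03,"y":0,"z":0.4,"wx":0,"wy":0,"wz":0}
    - {"fingers":1,"x":-0.03,"y":0,"z":0.51,"wx":0,"wy":0,"wz":0}
    - {"fingers":1,"x":-0.03,"y":0,"z":0.51,"wx":0,"wy":0,"wz":0}
    - {"fingers":0,"x":-0.03,"y":0,"z":0.51,"wx":0,"wy":0,"wz":0}
    - {"fingers":0,"x":-0.03,"y":0,"z":0.51,"wx":0,"wy":0,"wz":0}
    - {"fingers":0,"x":-0.03,"y":0,"z":0.51,"wx":0,"wy":0,"wz":0}
    - {"fingers":0,"x":-0.03,"y":0,"z":0.51,"wx":0,"wy":0,"wz":0}
    - {"fingers":0,"x":-0.03,"y":0,"z":0.51,"wx":0,"wy":0,"wz":0}

```text
clock: 21.8
ee_pos: [0.4436, 0.2455, 0.0223]
tcp_rot: [0.0, -0.07, 0.998, 0.0]
ft_force: [-0.4, 1.2, 1.6]
width: 0.0536
grip_force: 20.0
```

step_arm:
  series:
    - {"fingers":0,"x":0,"y":0,"z":-0.5,"wx":0,"wy":0,"wz":0}
    - {"fingers":0,"x":0,"y":0,"z":-1,"wx":0,"wy":0,"wz":0}
    - {"fingers":0,"x":0,"y":0,"z":-1,"wx":0,"wy":0,"wz":0}
    - {"fingers":0,"x":0,"y":0,"z":-1,"wx":0,"wy":0,"wz":0}

```text
clock: 22.3
ee_pos: [0.4431, 0.2448, 0.1215]
tcp_rot: [-0.0, -0.07, 0.998, -0.0]
ft_force: [-0.1, 0.4, -0.9]
width: 0.0534
grip_force: 20.0
```

Run:
```python
from h import *
plan((.5255,-.3635,.12,97.95))
```

```text
at [0.4431 0.2448 0.1215] h 98.0 w 0.0534 t 22.3 F [-0.1  0.4 -0.9]
  x 0.004 y -0.877 z 0.002  -> [0.455 0.158 0.121]
  x 0.004 y -0.877 z 0.002  -> [0.467 0.071 0.121]
  x 0.004 y -0.877 z 0.002  -> [ 0.478 -0.016  0.121]
  x 0.003 y -0.877 z 0.002  -> [ 0.49  -0.103  0.121]
  x 0.004 y -0.877 z 0.002  -> [ 0.502 -0.19   0.121]
  x 0.003 y -0.877 z 0.003  -> [ 0.514 -0.277  0.12 ]
  x 0.004 y -0.877 z 0.002  -> [ 0.525 -0.364  0.12 ]
```

step_arm:
  series:
    - {"fingers":0,"x":0,"y":-0.877,"z":0,"wx":0,"wy":0,"wz":0}
    - {"fingers":0,"x":0,"y":-0.877,"z":0,"wx":0,"wy":0,"wz":0}

```text
clock: 22.55
ee_pos: [0.4545, 0.1548, 0.1199]
tcp_rot: [-0.002, -0.068, 0.998, -0.001]
ft_force: [0.5, 0.8, -0.6]
width: 0.0535
grip_force: 20.0
```

step_arm:
  series:
    - {"fingers":0,"x":0,"y":-0.877,"z":0,"wx":0,"wy":0,"wz":0}
    - {"fingers":0,"x":0,"y":-0.877,"z":0,"wx":0,"wy":0,"wz":0}

```text
clock: 22.8
ee_pos: [0.4667, 0.0676, 0.12]
tcp_rot: [-0.002, -0.068, 0.998, -0.001]
ft_force: [0.2, 0.5, -0.7]
width: 0.0537
grip_force: 20.0
```

step_arm:
  series:
    - {"fingers":0,"x":0,"y":-0.877,"z":0,"wx":0,"wy":0,"wz":0}
    - {"fingers":0,"x":0,"y":-0.877,"z":0,"wx":0,"wy":0,"wz":0}

```text
clock: 23.05
ee_pos: [0.4788, -0.019, 0.12]
tcp_rot: [-0.002, -0.067, 0.998, -0.0]
ft_force: [0.3, 0.0, -1.1]
width: 0.0537
grip_force: 20.0
```

step_arm:
  series:
    - {"fingers":0,"x":0,"y":-0.877,"z":0,"wx":0,"wy":0,"wz":0}
    - {"fingers":0,"x":0,"y":-0.877,"z":0,"wx":0,"wy":0,"wz":0}

```text
clock: 23.3
ee_pos: [0.4909, -0.1058, 0.12]
tcp_rot: [-0.002, -0.067, 0.998, -0.0]
ft_force: [0.7, 0.7, -0.5]
width: 0.0534
grip_force: 20.0
```

step_arm:
  series:
    - {"fingers":0,"x":0,"y":-0.877,"z":0,"wx":0,"wy":0,"wz":0}
    - {"fingers":0,"x":0,"y":-0.877,"z":0,"wx":0,"wy":0,"wz":0}

```text
clock: 23.55
ee_pos: [0.503, -0.1927, 0.1198]
tcp_rot: [-0.002, -0.067, 0.998, 0.0]
ft_force: [-0.1, 0.6, -1.2]
width: 0.0537
grip_force: 20.0
```

step_arm:
  series:
    - {"fingers":0,"x":0,"y":-0.877,"z":0,"wx":0,"wy":0,"wz":0}
    - {"fingers":0,"x":0,"y":-0.877,"z":0,"wx":0,"wy":0,"wz":0}

```text
clock: 23.8
ee_pos: [0.515, -0.2796, 0.1196]
tcp_rot: [-0.002, -0.067, 0.998, 0.0]
ft_force: [-0.4, -0.9, -0.2]
width: 0.054
grip_force: 20.0
```

step_arm:
  series:
    - {"fingers":0,"x":0,"y":-0.877,"z":0,"wx":0,"wy":0,"wz":0}
    - {"fingers":0,"x":0,"y":-0.877,"z":0,"wx":0,"wy":0,"wz":0}
    - {"fingers":0,"x":0,"y":-0.877,"z":0,"wx":0,"wy":0,"wz":0}
    - {"fingers":0,"x":0,"y":-0.877,"z":0,"wx":0,"wy":0,"wz":0}

```text
clock: 24.3
ee_pos: [0.5284, -0.3604, 0.1204]
tcp_rot: [-0.001, -0.071, 0.998, 0.001]
ft_force: [0.8, 0.1, -0.8]
width: 0.0535
grip_force: 20.0
```

Run:
```python
from h import *
plan((.5255,-.3635,.048,97.95))
```

```text
at [ 0.5284 -0.3604  0.1204] h 98.1 w 0.0535 t 24.3 F [ 0.8  0.1 -0.8]
  x 0.033 y -0.026 z 0.724 wz 0.001  -> [ 0.526 -0.363  0.048]
```

step_arm:
  series:
    - {"fingers":0,"x":0.03,"y":-0.025,"z":0.3,"wx":0,"wy":0,"wz":0}
    - {"fingers":0,"x":0.03,"y":-0.025,"z":0.5,"wx":0,"wy":0,"wz":0}
    - {"fingers":0,"x":0.03,"y":-0.025,"z":0.62,"wx":0,"wy":0,"wz":0}
    - {"fingers":0,"x":0.03,"y":-0.025,"z":0.7,"wx":0,"wy":0,"wz":0}
    - {"fingers":0,"x":0.03,"y":-0.025,"z":0.72,"wx":0,"wy":0,"wz":0}
    - {"fingers":0,"x":0.03,"y":-0.025,"z":0.72,"wx":0,"wy":0,"wz":0}

```text
clock: 25.05
ee_pos: [0.5268, -0.3647, 0.051]
tcp_rot: [0.0, -0.07, 0.998, 0.0]
ft_force: [-1.2, 2.3, 3.8]
width: 0.0535
grip_force: 21.4
```

step_arm:
  series:
    - {"fingers":0.8,"x":0,"y":0,"z":0.01,"wx":0,"wy":0,"wz":0}
    - {"fingers":0.8,"x":0,"y":0,"z":0,"wx":0,"wy":0,"wz":0}
    - {"fingers":0.8,"x":0,"y":0,"z":0,"wx":0,"wy":0,"wz":0}
    - {"fingers":0.8,"x":0,"y":0,"z":-0.5,"wx":0,"wy":0,"wz":0}
    - {"fingers":1,"x":0,"y":0,"z":-1,"wx":0,"wy":0,"wz":0}
    - {"fingers":1,"x":0,"y":0,"z":-1,"wx":0,"wy":0,"wz":0}

```text
clock: 25.8
ee_pos: [0.5291, -0.3668, 0.1547]
tcp_rot: [0.004, -0.07, 0.998, -0.003]
ft_force: [0.2, -0.9, 0.3]
width: 0.0818
grip_force: 0.0
```

Run:
```python
from h import *
np.set_printoptions(precision=4,suppress=True)
cv2.imwrite('pics/s5.png',cv2.resize(imaging.camera('side')[250:400,220:420],(800,600)))
im,o=cups()
for uv,a,c in o:
    w=onz('top',uv,.017)
    if -.15<w[1]<.6 and .4<w[0]<.62: print(a,w[:2],sqang('top',c,.017)[2])
    w=onz('side',uv,.017)
plan((.423,.140,.12,97.95),(.423,.14,.022,97.95))
```

```text
264.0 [0.4242 0.1395] 27.245084762573242
323.0 [0.5619 0.1025] 0.2952258884906769
at [ 0.5261 -0.3655  0.1501] h 98.0 w 0.0848 t 25.9 F [-0.3  0.6  0.2]
  x 0.053 y 0.858 z 0.050  -> [ 0.509 -0.281  0.145]
  x 0.054 y 0.858 z 0.050  -> [ 0.492 -0.197  0.14 ]
  x 0.054 y 0.858 z 0.050  -> [ 0.475 -0.113  0.135]
  x 0.054 y 0.858 z 0.050  -> [ 0.457 -0.029  0.13 ]
  x 0.053 y 0.859 z 0.050  -> [0.44  0.056 0.125]
  x 0.054 y 0.858 z 0.051  -> [0.423 0.14  0.12 ]
  x -0.000 y 0.000 z 0.980  -> [0.423 0.14  0.022]
```

View pics/s5.png

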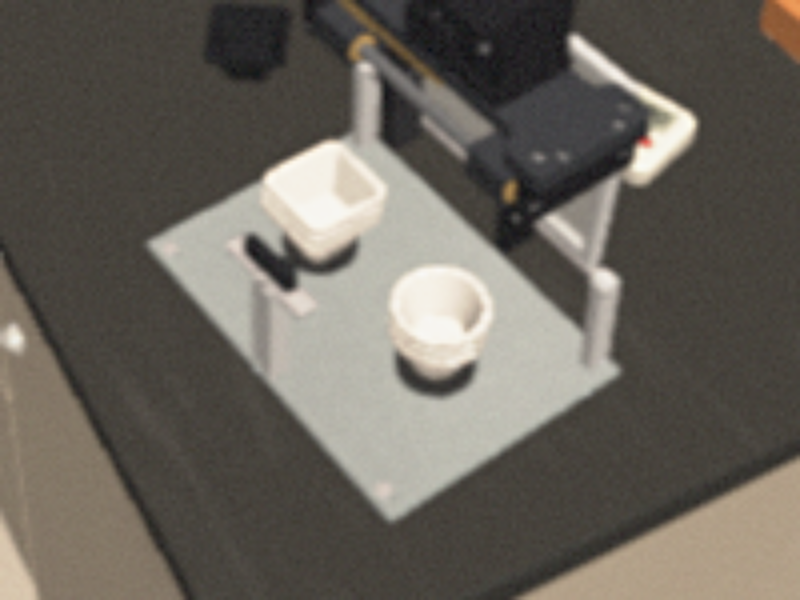

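Both stacks are level: rounds at (440,310), squares at (322,195). Next the straight round cup goes to the tray.

Run:
```python
from h import *
plan((.4235,.139,.12,84.5),(.4235,.139,.07,84.5))
```

```text
at [ 0.5261 -0.3655  0.1501] h 98.0 w 0.0848 t 25.9 F [-0.3  0.6  0.2]
  x 0.053 y 0.856 z 0.050 wz 0.075  -> [ 0.509 -0.281  0.145]
  x 0.251 y 0.821 z 0.050  -> [ 0.492 -0.197  0.14 ]
  x 0.251 y 0.821 z 0.050  -> [ 0.475 -0.113  0.135]
  x 0.251 y 0.820 z 0.050  -> [ 0.458 -0.029  0.13 ]
  x 0.250 y 0.821 z 0.050  -> [0.441 0.055 0.125]
  x 0.251 y 0.820 z 0.051  -> [0.423 0.139 0.12 ]
  x -0.000 y 0.000 z 0.500  -> [0.423 0.139 0.07 ]
```

step_arm:
  series:
    - {"fingers":1,"x":0.05,"y":0.856,"z":0.05,"wx":0,"wy":0,"wz":0.075}
    - {"fingers":1,"x":0.05,"y":0.856,"z":0.05,"wx":0,"wy":0,"wz":0.075}
    - {"fingers":1,"x":0.05,"y":0.856,"z":0.05,"wx":0,"wy":0,"wz":0.075}

```text
clock: 26.28
ee_pos: [0.5085, -0.2789, 0.1434]
tcp_rot: [-0.002, 0.046, 0.999, 0.001]
ft_force: [-0.9, -0.7, 0.7]
width: 0.0872
grip_force: 0.0
```

step_arm:
  series:
    - {"fingers":1,"x":0.25,"y":0.82,"z":0.05,"wx":0,"wy":0,"wz":0}
    - {"fingers":1,"x":0.25,"y":0.82,"z":0.05,"wx":0,"wy":0,"wz":0}

```text
clock: 26.52
ee_pos: [0.4916, -0.1956, 0.1389]
tcp_rot: [-0.001, 0.047, 0.999, 0.001]
ft_force: [0.7, -0.3, 0.3]
width: 0.0868
grip_force: 0.0
```

step_arm:
  series:
    - {"fingers":1,"x":0.25,"y":0.82,"z":0.05,"wx":0,"wy":0,"wz":0}
    - {"fingers":1,"x":0.25,"y":0.82,"z":0.05,"wx":0,"wy":0,"wz":0}

```text
clock: 26.78
ee_pos: [0.4747, -0.1114, 0.1341]
tcp_rot: [-0.001, 0.047, 0.999, 0.0]
ft_force: [0.2, -0.5, 0.3]
width: 0.0869
grip_force: 0.0
```

step_arm:
  series:
    - {"fingers":1,"x":0.25,"y":0.82,"z":0.05,"wx":0,"wy":0,"wz":0}
    - {"fingers":1,"x":0.25,"y":0.82,"z":0.05,"wx":0,"wy":0,"wz":0}

```text
clock: 27.02
ee_pos: [0.4579, -0.0275, 0.1293]
tcp_rot: [-0.001, 0.046, 0.999, 0.0]
ft_force: [0.2, -0.5, 0.0]
width: 0.087
grip_force: 0.0
```

step_arm:
  series:
    - {"fingers":1,"x":0.25,"y":0.82,"z":0.05,"wx":0,"wy":0,"wz":0}
    - {"fingers":1,"x":0.25,"y":0.82,"z":0.05,"wx":0,"wy":0,"wz":0}

```text
clock: 27.28
ee_pos: [0.4412, 0.0566, 0.1244]
tcp_rot: [-0.0, 0.046, 0.999, 0.0]
ft_force: [0.0, 0.7, 0.4]
width: 0.0868
grip_force: 0.0
```

step_arm:
  series:
    - {"fingers":1,"x":0.25,"y":0.82,"z":0.05,"wx":0,"wy":0,"wz":0}
    - {"fingers":1,"x":0.25,"y":0.82,"z":0.05,"wx":0,"wy":0,"wz":0}
    - {"fingers":1,"x":0.25,"y":0.82,"z":0.5,"wx":0,"wy":0,"wz":0}
    - {"fingers":1,"x":0.25,"y":0.82,"z":0.5,"wx":0,"wy":0,"wz":0}
    - {"fingers":1,"x":0.25,"y":0.82,"z":0.5,"wx":0,"wy":0,"wz":0}

```text
clock: 27.9
ee_pos: [0.4252, 0.1382, 0.0754]
tcp_rot: [0.0, 0.049, 0.999, 0.0]
ft_force: [-0.5, 1.0, -0.1]
width: 0.0871
grip_force: 0.0
```

Run:
```python
from h import *
plan((.4235,.139,.021,84.5))
```

```text
at [0.4252 0.1382 0.0754] h 84.4 w 0.0871 t 27.9 F [-0.5  1.  -0.1]
  x 0.018 y 0.007 z 0.544 wz -0.000  -> [0.424 0.139 0.021]
```

step_arm:
  series:
    - {"fingers":1,"x":0.018,"y":0.007,"z":0.4,"wx":0,"wy":0,"wz":0}
    - {"fingers":1,"x":0.018,"y":0.007,"z":0.54,"wx":0,"wy":0,"wz":0}
    - {"fingers":1,"x":0.018,"y":0.007,"z":0.54,"wx":0,"wy":0,"wz":0}
    - {"fingers":0,"x":0.018,"y":0.007,"z":0.54,"wx":0,"wy":0,"wz":0}
    - {"fingers":0,"x":0.018,"y":0.007,"z":0.54,"wx":0,"wy":0,"wz":0}
    - {"fingers":0,"x":0.018,"y":0.007,"z":0.54,"wx":0,"wy":0,"wz":0}
    - {"fingers":0,"x":0.018,"y":0.007,"z":0.54,"wx":0,"wy":0,"wz":0}
    - {"fingers":0,"x":0.018,"y":0.007,"z":0.54,"wx":0,"wy":0,"wz":0}

```text
clock: 28.9
ee_pos: [0.4227, 0.1397, 0.0212]
tcp_rot: [0.0, 0.048, 0.999, 0.0]
ft_force: [-0.5, -0.5, 2.4]
width: 0.0509
grip_force: 20.0
```

step_arm:
  series:
    - {"fingers":0,"x":0,"y":0,"z":-0.5,"wx":0,"wy":0,"wz":0}
    - {"fingers":0,"x":0,"y":0,"z":-0.8,"wx":0,"wy":0,"wz":0}
    - {"fingers":0,"x":0,"y":0,"z":-0.8,"wx":0,"wy":0,"wz":0}
    - {"fingers":0,"x":0,"y":0,"z":-0.8,"wx":0,"wy":0,"wz":0}

```text
clock: 29.4
ee_pos: [0.422, 0.1392, 0.1004]
tcp_rot: [-0.001, 0.048, 0.999, -0.0]
ft_force: [-0.5, -0.3, -0.8]
width: 0.0509
grip_force: 20.0
```

Run:
```python
from h import *
plan((.5805,.294,.1,84.5))
```

```text
at [0.422  0.1392 0.1004] h 84.5 w 0.0509 t 29.4 F [-0.5 -0.3 -0.8]
  x -0.715 y 0.846 z 0.002  -> [0.501 0.217 0.1  ]
  x -0.714 y 0.847 z 0.002  -> [0.58  0.294 0.1  ]
```

step_arm:
  series:
    - {"fingers":0,"x":-0.715,"y":0.846,"z":0,"wx":0,"wy":0,"wz":0}
    - {"fingers":0,"x":-0.715,"y":0.846,"z":0,"wx":0,"wy":0,"wz":0}
    - {"fingers":0,"x":-0.715,"y":0.846,"z":0,"wx":0,"wy":0,"wz":0}

```text
clock: 29.78
ee_pos: [0.5029, 0.2199, 0.0995]
tcp_rot: [-0.001, 0.047, 0.999, 0.001]
ft_force: [-0.2, 0.0, -0.5]
width: 0.051
grip_force: 20.0
```

step_arm:
  series:
    - {"fingers":0,"x":-0.715,"y":0.846,"z":0,"wx":0,"wy":0,"wz":0}
    - {"fingers":0,"x":-0.715,"y":0.846,"z":0,"wx":0,"wy":0,"wz":0}
    - {"fingers":0,"x":-0.715,"y":0.846,"z":0.3,"wx":0,"wy":0,"wz":0}
    - {"fingers":0,"x":-0.715,"y":0.846,"z":0.4,"wx":0,"wy":0,"wz":0}
    - {"fingers":0,"x":-0.715,"y":0.846,"z":0.4,"wx":0,"wy":0,"wz":0}

```text
clock: 30.4
ee_pos: [0.5796, 0.2927, 0.0594]
tcp_rot: [-0.002, 0.048, 0.999, -0.001]
ft_force: [0.2, 0.1, -0.3]
width: 0.0509
grip_force: 20.0
```

Run:
```python
from h import *
plan((.5805,.294,.0235,84.5))
cv2.imwrite('pics/s6.png',cv2.resize(imaging.camera('side')[140:290,140:340],(800,600)))
```

```text
at [0.5796 0.2927 0.0594] h 84.5 w 0.0509 t 30.4 F [ 0.2  0.1 -0.3]
  x -0.007 y 0.014 z 0.359  -> [0.58  0.294 0.024]
```

View pics/s6.png

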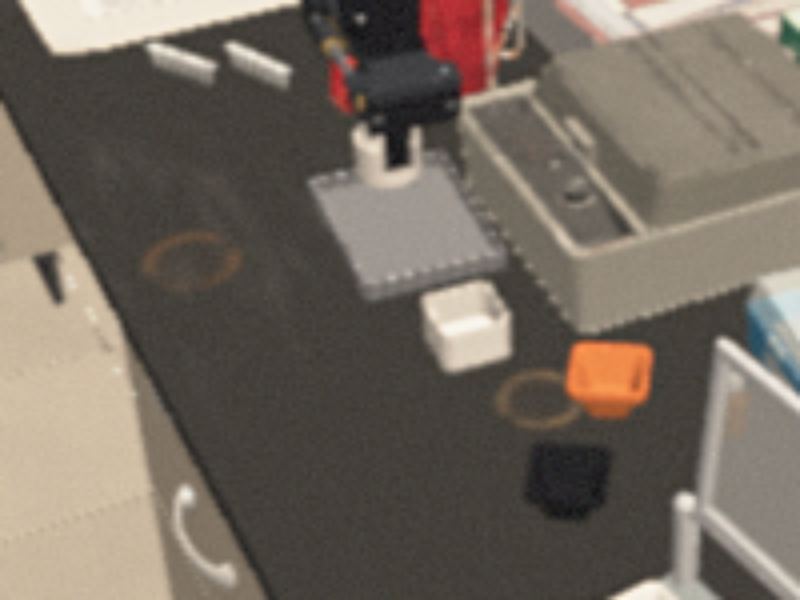

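step_arm:
  series:
    - {"fingers":0,"x":-0.007,"y":0.014,"z":0.25,"wx":0,"wy":0,"wz":0}
    - {"fingers":0,"x":-0.007,"y":0.014,"z":0.34,"wx":0,"wy":0,"wz":0}
    - {"fingers":0,"x":-0.007,"y":0.014,"z":0.36,"wx":0,"wy":0,"wz":0}
    - {"fingers":0,"x":-0.007,"y":0.014,"z":0.36,"wx":0,"wy":0,"wz":0}

```text
clock: 30.95
ee_pos: [0.5824, 0.2958, 0.0259]
tcp_rot: [0.0, 0.048, 0.999, 0.0]
ft_force: [0.3, 0.0, 0.5]
width: 0.0509
grip_force: 20.0
```

step_arm:
  series:
    - {"fingers":0.75,"x":0,"y":0,"z":0,"wx":0,"wy":0,"wz":0}
    - {"fingers":0.75,"x":0,"y":0,"z":0,"wx":0,"wy":0,"wz":0}
    - {"fingers":0.75,"x":0,"y":0,"z":0,"wx":0,"wy":0,"wz":0}
    - {"fingers":0.75,"x":0,"y":0,"z":-0.4,"wx":0,"wy":0,"wz":0}
    - {"fingers":1,"x":0,"y":0,"z":-0.9,"wx":0,"wy":0,"wz":0}
    - {"fingers":1,"x":0,"y":0,"z":-0.9,"wx":0,"wy":0,"wz":0}

```text
clock: 31.7
ee_pos: [0.5845, 0.2978, 0.1198]
tcp_rot: [0.004, 0.048, 0.999, 0.003]
ft_force: [-0.5, 0.6, -1.1]
width: 0.0778
grip_force: 0.0
```

Run:
```python
from h import *
im,o=cups()
for uv,a,c in o:
    w=onz('top',uv,.034)
    if -.15<w[1]<.6 and .4<w[0]<.62: print(a,w[:2],sqang('top',c,.034)[2])
plan((.561,.1023,.11,90.3),(.561,.1023,.06,90.3))
```

```text
173.0 [0.46872149 0.15007961] 38.5118408203125
324.0 [0.55928371 0.10198112] 0.29508087038993835
137.0 [0.60270318 0.19492756] 45.336875915527344
at [0.5831 0.2965 0.1173] h 84.5 w 0.0816 t 31.8 F [ 0.3  0.3 -0.4]
  x 0.017 y -0.977 z 0.036 wz -0.032  -> [0.572 0.199 0.114]
  x 0.115 y -0.970 z 0.037  -> [0.561 0.102 0.11 ]
  x 0.000 y -0.000 z 0.500  -> [0.561 0.102 0.06 ]
```

step_arm:
  series:
    - {"fingers":1,"x":0.017,"y":-0.977,"z":0.04,"wx":0,"wy":0,"wz":-0.032}
    - {"fingers":1,"x":0.017,"y":-0.977,"z":0.04,"wx":0,"wy":0,"wz":-0.032}
    - {"fingers":1,"x":0.017,"y":-0.977,"z":0.04,"wx":0,"wy":0,"wz":-0.032}

```text
clock: 32.12
ee_pos: [0.5703, 0.1937, 0.1091]
tcp_rot: [-0.002, 0.001, 1.0, -0.002]
ft_force: [0.4, 0.8, 0.3]
width: 0.0872
grip_force: 0.0
```

step_arm:
  series:
    - {"fingers":1,"x":0.115,"y":-0.97,"z":0.04,"wx":0,"wy":0,"wz":0}
    - {"fingers":1,"x":0.115,"y":-0.97,"z":0.04,"wx":0,"wy":0,"wz":0}
    - {"fingers":1,"x":0.115,"y":-0.97,"z":0.4,"wx":0,"wy":0,"wz":0}
    - {"fingers":1,"x":0.115,"y":-0.97,"z":0.5,"wx":0,"wy":0,"wz":0}
    - {"fingers":1,"x":0.115,"y":-0.97,"z":0.5,"wx":0,"wy":0,"wz":0}

```text
clock: 32.75
ee_pos: [0.5592, 0.103, 0.0603]
tcp_rot: [-0.001, -0.003, 1.0, 0.0]
ft_force: [0.4, 0.4, 1.1]
width: 0.0871
grip_force: 0.0
```

Run:
```python
from h import *
plan((.561,.1023,.021,90.3))
```

```text
at [0.5592 0.103  0.0603] h 90.4 w 0.0871 t 32.8 F [0.4 0.4 1.1]
  x -0.018 y -0.008 z 0.393 wz 0.000  -> [0.561 0.102 0.021]
```

step_arm:
  series:
    - {"fingers":1,"x":-0.018,"y":-0.008,"z":0.3,"wx":0,"wy":0,"wz":0}
    - {"fingers":1,"x":-0.018,"y":-0.008,"z":0.39,"wx":0,"wy":0,"wz":0}
    - {"fingers":1,"x":-0.018,"y":-0.008,"z":0.39,"wx":0,"wy":0,"wz":0}
    - {"fingers":0,"x":-0.018,"y":-0.008,"z":0.39,"wx":0,"wy":0,"wz":0}
    - {"fingers":0,"x":-0.018,"y":-0.008,"z":0.39,"wx":0,"wy":0,"wz":0}
    - {"fingers":0,"x":-0.018,"y":-0.008,"z":0.39,"wx":0,"wy":0,"wz":0}
    - {"fingers":0,"x":-0.018,"y":-0.008,"z":0.39,"wx":0,"wy":0,"wz":0}
    - {"fingers":0,"x":-0.018,"y":-0.008,"z":0.39,"wx":0,"wy":0,"wz":0}

```text
clock: 33.75
ee_pos: [0.5618, 0.1008, 0.0223]
tcp_rot: [0.0, -0.002, 1.0, 0.0]
ft_force: [-0.4, -0.4, 1.9]
width: 0.0523
grip_force: 19.6
```

step_arm:
  series:
    - {"fingers":0,"x":0,"y":0,"z":-0.5,"wx":0,"wy":0,"wz":0}
    - {"fingers":0,"x":0,"y":0,"z":-0.8,"wx":0,"wy":0,"wz":0}
    - {"fingers":0,"x":0,"y":0,"z":-0.8,"wx":0,"wy":0,"wz":0}
    - {"fingers":0,"x":0,"y":0,"z":-0.8,"wx":0,"wy":0,"wz":0}

```text
clock: 34.25
ee_pos: [0.561, 0.1003, 0.1012]
tcp_rot: [-0.001, -0.002, 1.0, -0.0]
ft_force: [0.1, 0.3, -0.6]
width: 0.0523
grip_force: 19.6
```

Run:
```python
from h import *
np.set_printoptions(precision=4,suppress=True)
im=imaging.camera('top'); cv2.imwrite('pics/t7.png',cv2.resize(im[170:260,150:270],(800,600),interpolation=2))
im,o=cups(img=im,thr=200)
for uv,a,c in o:
    w=onz('top',uv,.037)
    if .0<w[1]<.6 and .4<w[0]<.65: print(a,w[:2])
plan((.573,.2152,.1,84.5))
```

```text
242.5 [0.5827 0.2948]
at [0.5607 0.1002 0.1007] h 90.3 w 0.0526 t 34.3 F [-0.3 -0.7  0.3]
  x -0.064 y 0.575 z 0.004 wz 0.032  -> [0.567 0.158 0.1  ]
  x -0.006 y 0.578 z 0.003  -> [0.573 0.215 0.1  ]
```

View pics/t7.png

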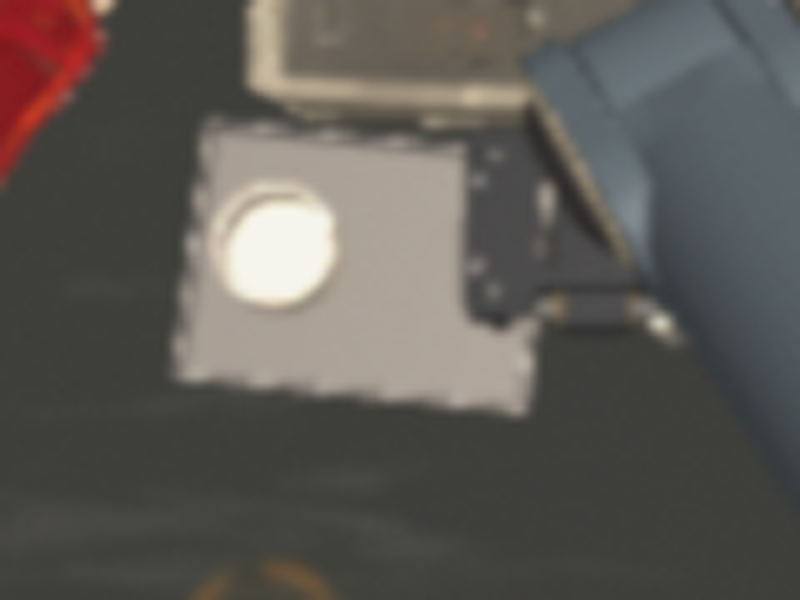

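The round straight cup stands inside the tray at (275,245). The other half of the tray is free.

step_arm:
  series:
    - {"fingers":0,"x":-0.064,"y":0.575,"z":0,"wx":0,"wy":0,"wz":0.032}
    - {"fingers":0,"x":-0.064,"y":0.575,"z":0,"wx":0,"wy":0,"wz":0.032}
    - {"fingers":0,"x":-0.064,"y":0.575,"z":0,"wx":0,"wy":0,"wz":0.032}

```text
clock: 34.67
ee_pos: [0.5669, 0.1581, 0.1007]
tcp_rot: [-0.001, 0.047, 0.999, -0.001]
ft_force: [0.6, -0.0, -0.7]
width: 0.0521
grip_force: 19.6
```

step_arm:
  series:
    - {"fingers":0,"x":0,"y":0.578,"z":0,"wx":0,"wy":0,"wz":0}
    - {"fingers":0,"x":0,"y":0.578,"z":0,"wx":0,"wy":0,"wz":0}
    - {"fingers":0,"x":0,"y":0.578,"z":0.4,"wx":0,"wy":0,"wz":0}
    - {"fingers":0,"x":0,"y":0.578,"z":0.4,"wx":0,"wy":0,"wz":0}
    - {"fingers":0,"x":0,"y":0.578,"z":0.4,"wx":0,"wy":0,"wz":0}

```text
clock: 35.3
ee_pos: [0.5738, 0.2149, 0.0625]
tcp_rot: [0.0, 0.049, 0.999, -0.0]
ft_force: [0.1, 0.1, -0.4]
width: 0.0526
grip_force: 19.6
```

Run:
```python
from h import *
plan((.573,.2152,.0255,84.5))
```

```text
at [0.5738 0.2149 0.0625] h 84.4 w 0.0526 t 35.3 F [ 0.1  0.1 -0.4]
  x 0.008 y 0.002 z 0.370 wz -0.000  -> [0.573 0.215 0.025]
```

step_arm:
  series:
    - {"fingers":0,"x":0,"y":0,"z":0.25,"wx":0,"wy":0,"wz":0}
    - {"fingers":0,"x":0,"y":0,"z":0.35,"wx":0,"wy":0,"wz":0}
    - {"fingers":0,"x":0,"y":0,"z":0.38,"wx":0,"wy":0,"wz":0}
    - {"fingers":0,"x":0,"y":0,"z":0.38,"wx":0,"wy":0,"wz":0}

```text
clock: 35.8
ee_pos: [0.5741, 0.216, 0.0252]
tcp_rot: [0.001, 0.048, 0.999, 0.0]
ft_force: [0.2, -0.7, 1.5]
width: 0.0522
grip_force: 19.6
```

step_arm:
  series:
    - {"fingers":0.68,"x":0,"y":0,"z":0,"wx":0,"wy":0,"wz":0}
    - {"fingers":0.68,"x":0,"y":0,"z":0,"wx":0,"wy":0,"wz":0}
    - {"fingers":0.68,"x":0,"y":0,"z":0,"wx":0,"wy":0,"wz":0}
    - {"fingers":0.68,"x":0,"y":0,"z":-0.4,"wx":0,"wy":0,"wz":0}
    - {"fingers":0.68,"x":0,"y":0,"z":-1,"wx":0,"wy":0,"wz":0}
    - {"fingers":0,"x":0,"y":0,"z":-1,"wx":0,"wy":0,"wz":0}

```text
clock: 36.55
ee_pos: [0.5764, 0.2178, 0.1292]
tcp_rot: [0.005, 0.048, 0.999, 0.002]
ft_force: [0.3, 0.4, -0.7]
width: 0.0547
grip_force: 0.0
```

step_arm:
  series:
    - {"fingers":0,"x":0.5,"y":-1,"z":-1,"wx":0,"wy":0,"wz":0}
    - {"fingers":0,"x":0.5,"y":-1,"z":-1,"wx":0,"wy":0,"wz":0}
    - {"fingers":0,"x":0.5,"y":-1,"z":-1,"wx":0,"wy":0,"wz":0}

```text
clock: 36.92
ee_pos: [0.5136, 0.1188, 0.2254]
tcp_rot: [0.001, 0.049, 0.999, -0.001]
ft_force: [-0.2, -0.4, -0.3]
width: 0.0271
grip_force: 0.0
```

step_arm:
  series:
    - {"fingers":0,"x":0.5,"y":-1,"z":0,"wx":0,"wy":0,"wz":0}
    - {"fingers":0,"x":0.5,"y":-1,"z":0,"wx":0,"wy":0,"wz":0}
    - {"fingers":0,"x":0.5,"y":-1,"z":0,"wx":0,"wy":0,"wz":0}

```text
clock: 37.3
ee_pos: [0.4525, 0.0226, 0.2232]
tcp_rot: [-0.001, 0.051, 0.999, -0.001]
ft_force: [0.1, 0.5, 0.5]
width: 0.0017
grip_force: 0.0
```

Run:
```python
from h import *
np.set_printoptions(precision=4,suppress=True)
a=imaging.camera('top'); s=imaging.camera('side')
cv2.imwrite('pics/t8.png',np.vstack([np.hstack([cv2.resize(a[175:255,155:262],(400,300),interpolation=2),cv2.resize(s[150:240,190:310],(400,300),interpolation=2)]),np.hstack([cv2.resize(a[175:275,340:473],(400,300),interpolation=2),cv2.resize(s[270:370,260:393],(400,300),interpolation=2)])]))
cv2.imwrite('pics/t8raw.png',a);cv2.imwrite('pics/s8raw.png',s)
im,o=cups(img=a,thr=200)
for uv,a,c in o:
    w=onz('top',uv,.037)
    if .0<w[1]<.6 and .4<w[0]<.65: print(a,w[:2])
plan()
```

```text
308.0 [0.5723 0.215 ]
242.5 [0.5827 0.2948]
at [0.4546 0.0263 0.2238] h 84.5 w 0.0003 t 37.4 F [-0.1  0.   0.1]
```

View pics/t8.png

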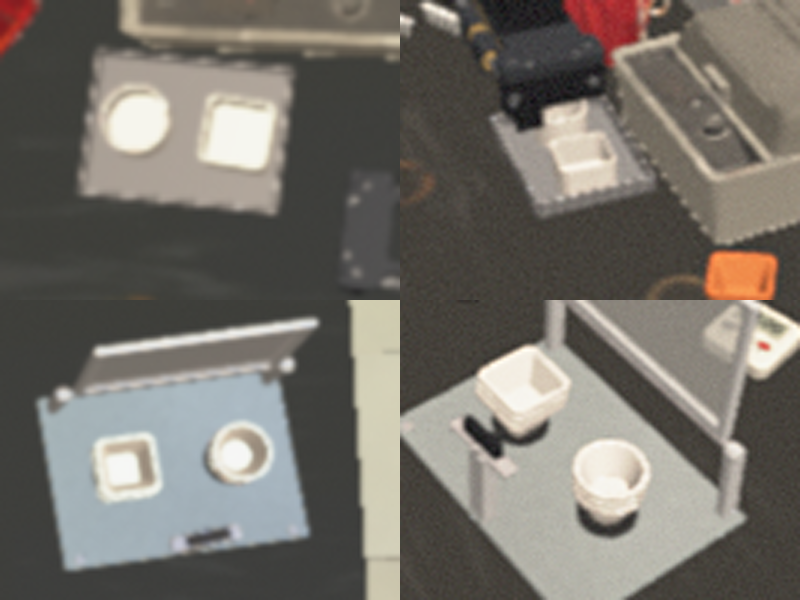

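Both straight cups stand in the tray and both stacks are complete and level. Next I check the stack heights quickly, then plan the lid push from behind.

Run:
```python
from h import *
np.set_printoptions(precision=4,suppress=True)
im=cv2.imread('pics/t8raw.png'); V=im.max(2); d=im.astype(int)
w=((d[...,2]>=d[...,0]-3)&(V>130)).astype(np.uint8); w[:, :350]=0;w[:,445:]=0;w[:210]=0;w[250:]=0
for c in cv2.findContours(w,0,1)[0]:
    if cv2.contourArea(c)>150: print(sqang('top',c,.059))
P=lambda x,z:(.518+.9904*x,-.309+.138*x,z,97.95)
plan(P(.0,.29),P(.16,.29),P(.16,.16),P(.089,.16),P(.0525,.1696),P(.018,.1495),P(-.0055,.1176),P(-.015,.077))
```

```text
(array([ 0.5114, -0.2534]), (61.42473220825195, 62.210777282714844), 7.8619256019592285)
(array([ 0.5249, -0.3613]), (55.42551803588867, 62.205909729003906), 43.46289825439453)
at [0.4546 0.0263 0.2238] h 84.5 w 0.0003 t 37.4 F [-0.1  0.   0.1]
  x -0.239 y -0.819 z -0.165 wz -0.075  -> [ 0.47  -0.057  0.24 ]
  x -0.041 y -0.852 z -0.166  -> [ 0.486 -0.141  0.257]
  x -0.041 y -0.852 z -0.165  -> [ 0.502 -0.225  0.273]
  x -0.041 y -0.853 z -0.166  -> [ 0.518 -0.309  0.29 ]
  x -0.800 y -0.000 z 0.000  -> [ 0.597 -0.298  0.29 ]
  x -0.800 y -0.000 z 0.000  -> [ 0.677 -0.287  0.29 ]
  x 0.000 y -0.000 z 0.650  -> [ 0.677 -0.287  0.225]
  x 0.000 y -0.000 z 0.650  -> [ 0.677 -0.287  0.16 ]
  x 0.710 y 0.000 z 0.000  -> [ 0.606 -0.297  0.16 ]
  x 0.365 y 0.000 z -0.096  -> [ 0.57  -0.302  0.17 ]
  x 0.345 y 0.000 z 0.201  -> [ 0.536 -0.307  0.15 ]
  x 0.235 y 0.000 z 0.319  -> [ 0.513 -0.31   0.118]
  x 0.095 y 0.000 z 0.406  -> [ 0.503 -0.311  0.077]
```

step_arm:
  series:
    - {"fingers":0,"x":-0.24,"y":-0.82,"z":-0.165,"wx":0,"wy":0,"wz":-0.075}
    - {"fingers":0,"x":-0.24,"y":-0.82,"z":-0.165,"wx":0,"wy":0,"wz":-0.075}
    - {"fingers":0,"x":-0.24,"y":-0.82,"z":-0.165,"wx":0,"wy":0,"wz":-0.075}

```text
clock: 37.78
ee_pos: [0.4721, -0.0589, 0.2405]
tcp_rot: [0.0, -0.068, 0.998, 0.0]
ft_force: [-0.6, 0.9, -0.2]
width: 0.0005
grip_force: 0.0
```

step_arm:
  series:
    - {"fingers":0,"x":-0.04,"y":-0.85,"z":-0.165,"wx":0,"wy":0,"wz":0}
    - {"fingers":0,"x":-0.04,"y":-0.85,"z":-0.165,"wx":0,"wy":0,"wz":0}

```text
clock: 38.02
ee_pos: [0.4878, -0.1423, 0.257]
tcp_rot: [0.0, -0.069, 0.998, 0.0]
ft_force: [-0.6, 0.5, -0.5]
width: 0.0003
grip_force: 0.0
```

step_arm:
  series:
    - {"fingers":0,"x":-0.04,"y":-0.85,"z":-0.165,"wx":0,"wy":0,"wz":0}
    - {"fingers":0,"x":-0.04,"y":-0.85,"z":-0.165,"wx":0,"wy":0,"wz":0}

```text
clock: 38.28
ee_pos: [0.5035, -0.2266, 0.2734]
tcp_rot: [0.0, -0.069, 0.998, -0.0]
ft_force: [0.5, 0.1, -0.4]
width: 0.0006
grip_force: 0.0
```

step_arm:
  series:
    - {"fingers":0,"x":-0.04,"y":-0.85,"z":-0.165,"wx":0,"wy":0,"wz":0}
    - {"fingers":0,"x":-0.04,"y":-0.85,"z":-0.165,"wx":0,"wy":0,"wz":0}
    - {"fingers":0,"x":-0.04,"y":-0.85,"z":-0.165,"wx":0,"wy":0,"wz":0}

```text
clock: 38.65
ee_pos: [0.519, -0.3083, 0.2892]
tcp_rot: [-0.0, -0.069, 0.998, 0.001]
ft_force: [0.3, 0.6, -0.8]
width: 0.0006
grip_force: 0.0
```

step_arm:
  series:
    - {"fingers":0,"x":-0.8,"y":0,"z":0,"wx":0,"wy":0,"wz":0}
    - {"fingers":0,"x":-0.8,"y":0,"z":0,"wx":0,"wy":0,"wz":0}

```text
clock: 38.9
ee_pos: [0.6007, -0.2913, 0.2889]
tcp_rot: [0.0, -0.074, 0.997, 0.002]
ft_force: [0.2, 0.6, -0.6]
width: 0.0003
grip_force: 0.0
```

step_arm:
  series:
    - {"fingers":0,"x":-0.8,"y":0,"z":0,"wx":0,"wy":0,"wz":0}
    - {"fingers":0,"x":-0.8,"y":0,"z":0,"wx":0,"wy":0,"wz":0}
    - {"fingers":0,"x":-0.8,"y":0,"z":0,"wx":0,"wy":0,"wz":0}

```text
clock: 39.28
ee_pos: [0.6777, -0.2823, 0.2887]
tcp_rot: [-0.001, -0.072, 0.997, 0.001]
ft_force: [-0.4, -0.2, -0.0]
width: 0.0005
grip_force: 0.0
```

step_arm:
  series:
    - {"fingers":0,"x":0,"y":0,"z":0.65,"wx":0,"wy":0,"wz":0}
    - {"fingers":0,"x":0,"y":0,"z":0.65,"wx":0,"wy":0,"wz":0}
    - {"fingers":0,"x":0,"y":0,"z":0.65,"wx":0,"wy":0,"wz":0}

```text
clock: 39.65
ee_pos: [0.6765, -0.2863, 0.2267]
tcp_rot: [0.001, -0.07, 0.998, -0.0]
ft_force: [0.0, 0.2, 0.6]
width: 0.0007
grip_force: 0.0
```

Run:
```python
from h import *
P=lambda x,z:(.518+.9904*x,-.309+.138*x,z,97.95)
plan(P(.16,.16),P(.089,.16),P(.0525,.1696),P(.018,.1495),P(-.0055,.1176),P(-.015,.077))
cv2.imwrite('pics/s9.png',cv2.resize(imaging.camera('side')[200:350,240:440],(800,600)))
```

```text
at [ 0.6765 -0.2863  0.2267] h 98.0 w 0.0007 t 39.6 F [0.  0.2 0.6]
  x 0.001 y -0.006 z 0.667  -> [ 0.676 -0.287  0.16 ]
  x 0.710 y 0.000 z 0.000  -> [ 0.606 -0.297  0.16 ]
  x 0.365 y 0.000 z -0.096  -> [ 0.57  -0.302  0.17 ]
  x 0.345 y 0.001 z 0.201  -> [ 0.536 -0.306  0.15 ]
  x 0.235 y -0.000 z 0.319  -> [ 0.513 -0.31   0.118]
  x 0.095 y -0.000 z 0.406  -> [ 0.503 -0.311  0.077]
```

View pics/s9.png

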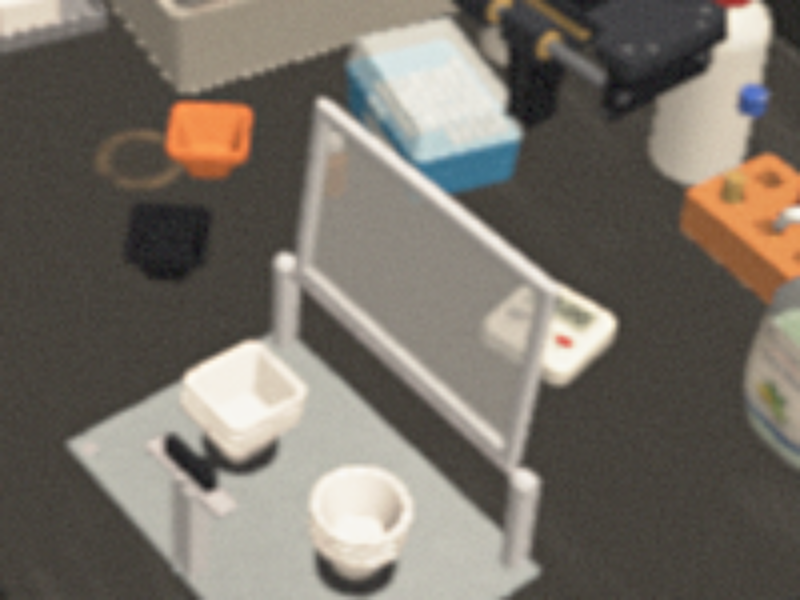

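The gripper is behind the lid and clear of it. Descend and push.

step_arm:
  series:
    - {"fingers":0,"x":0,"y":0,"z":0.4,"wx":0,"wy":0,"wz":0}
    - {"fingers":0,"x":0,"y":0,"z":0.67,"wx":0,"wy":0,"wz":0}
    - {"fingers":0,"x":0,"y":0,"z":0.67,"wx":0,"wy":0,"wz":0}
    - {"fingers":0,"x":0.2,"y":0,"z":0.67,"wx":0,"wy":0,"wz":0}
    - {"fingers":0,"x":0.4,"y":0,"z":0.67,"wx":0,"wy":0,"wz":0}
    - {"fingers":0,"x":0.55,"y":0,"z":0.67,"wx":0,"wy":0,"wz":0}
    - {"fingers":0,"x":0.7,"y":0,"z":0.67,"wx":0,"wy":0,"wz":0}

```text
clock: 40.58
ee_pos: [0.6087, -0.2962, 0.1606]
tcp_rot: [0.003, -0.07, 0.998, -0.001]
ft_force: [1.5, 0.3, 0.7]
width: -0.0
grip_force: 1.1
```

step_arm:
  series:
    - {"fingers":0,"x":0.12,"y":0,"z":-0.03,"wx":0,"wy":0,"wz":0}
    - {"fingers":0,"x":0.24,"y":0,"z":-0.06,"wx":0,"wy":0,"wz":0}
    - {"fingers":0,"x":0.365,"y":0,"z":-0.095,"wx":0,"wy":0,"wz":0}
    - {"fingers":0,"x":0.48,"y":0,"z":-0.05,"wx":0,"wy":0,"wz":0}
    - {"fingers":0,"x":0.6,"y":0,"z":0.02,"wx":0,"wy":0,"wz":0}
    - {"fingers":0,"x":0.71,"y":0,"z":0.1,"wx":0,"wy":0,"wz":0}
    - {"fingers":0,"x":0.71,"y":0,"z":0.1,"wx":0,"wy":0,"wz":0}

```text
clock: 41.45
ee_pos: [0.5344, -0.3063, 0.1465]
tcp_rot: [-0.002, -0.069, 0.998, 0.001]
ft_force: [0.5, 0.1, 0.4]
width: 0.0004
grip_force: 0.0
```

Run:
```python
from h import *
P=lambda x,z:(.518+.9904*x,-.309+.138*x,z,97.95)
plan(P(-.0055,.1176),P(-.015,.077))
cv2.imwrite('pics/s10.png',cv2.resize(imaging.camera('side')[200:350,240:440],(800,600)))
```

```text
at [ 0.5344 -0.3063  0.1465] h 97.9 w 0.0004 t 41.5 F [0.5 0.1 0.4]
  x 0.221 y -0.004 z 0.289  -> [ 0.513 -0.31   0.118]
  x 0.095 y -0.000 z 0.406  -> [ 0.503 -0.311  0.077]
```

View pics/s10.png

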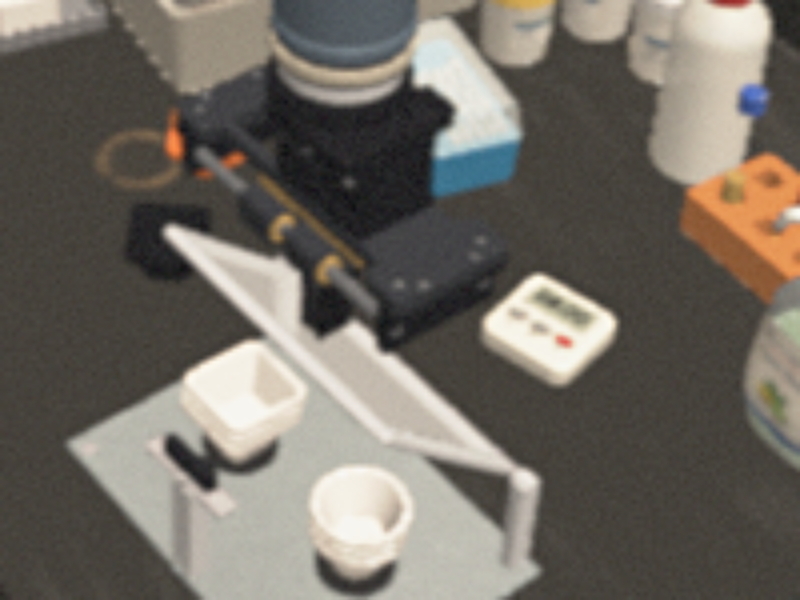

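The lid is tilting down ahead of the fingers, with the cups untouched. Continue down.

step_arm:
  series:
    - {"fingers":0,"x":0.08,"y":0,"z":0.1,"wx":0,"wy":0,"wz":0}
    - {"fingers":0,"x":0.16,"y":0,"z":0.2,"wx":0,"wy":0,"wz":0}
    - {"fingers":0,"x":0.22,"y":0,"z":0.3,"wx":0,"wy":0,"wz":0}
    - {"fingers":0,"x":0.27,"y":0,"z":0.42,"wx":0,"wy":0,"wz":0}
    - {"fingers":0,"x":0.3,"y":0,"z":0.54,"wx":0,"wy":0,"wz":0}
    - {"fingers":0,"x":0.31,"y":0,"z":0.63,"wx":0,"wy":0,"wz":0}
    - {"fingers":0,"x":0.31,"y":0,"z":0.67,"wx":0,"wy":0,"wz":0}
    - {"fingers":0,"x":0.31,"y":0,"z":0.67,"wx":0,"wy":0,"wz":0}

```text
clock: 42.5
ee_pos: [0.5054, -0.3098, 0.0802]
tcp_rot: [-0.001, -0.07, 0.998, 0.001]
ft_force: [-0.1, -0.1, 0.7]
width: 0.0006
grip_force: 0.0
```

step_arm:
  series:
    - {"fingers":0,"x":0,"y":0,"z":0.02,"wx":0,"wy":0,"wz":0}
    - {"fingers":0,"x":0,"y":0,"z":0.04,"wx":0,"wy":0,"wz":0}
    - {"fingers":0,"x":0,"y":0,"z":0.04,"wx":0,"wy":0,"wz":0}

```text
clock: 42.88
ee_pos: [0.5061, -0.3099, 0.0793]
tcp_rot: [-0.0, -0.07, 0.998, -0.0]
ft_force: [-4.5, 3.5, 13.8]
width: 0.0003
grip_force: 7.1
```

Run:
```python
from h import *
np.set_printoptions(precision=4,suppress=True)
im=cv2.imread('pics/t8raw.png'); b=(im.max(2)<95).astype(np.uint8); b[:,:392]=0;b[:,424:]=0;b[:246]=0;b[264:]=0
for c in cv2.findContours(b,0,1)[0]:
    r=c.reshape(-1,2)
    if cv2.contourArea(c)>8: print(sqang('top',c,.101),r.min(0),r.max(0))
s,p,m=obs();print(np.array(s['q']))
plan((.506,-.31,.16,97.95),(.4417,-.3196,.16,7.95))
cv2.imwrite('pics/t11.png',cv2.resize(cv2.imread('pics/t8raw.png')[235:275,375:445],(700,400),interpolation=2))
```

```text
(array([ 0.4247, -0.3145]), (16.392070770263672, 85.72225189208984), 0.2688121795654297) [392 257] [423 263]
(array([ 0.4425, -0.3192]), (5.869074821472168, 34.30841827392578), 11.4627103805542) [403 252] [415 255]
[ 0.7055  0.516  -0.3031  1.8508  0.2066  0.8057  2.0062]
at [ 0.5061 -0.3099  0.0793] h 98.0 w 0.0003 t 42.9 F [-4.5  3.5 13.8]
  x 0.001 y -0.000 z -0.807 wz 0.000  -> [ 0.506 -0.31   0.16 ]
  x 0.650 y -0.007 z -0.000 wz 0.500  -> [ 0.442 -0.32   0.16 ]
```

View pics/t11.png

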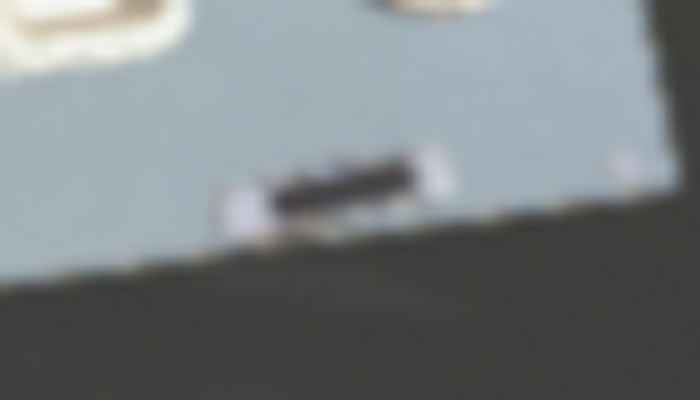

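The fin sits at (345,190) in the crop, about (0.4425,-0.3192), turned 11.5°. Retreat, then approach the button.

step_arm:
  series:
    - {"fingers":0,"x":0,"y":0,"z":-0.4,"wx":0,"wy":0,"wz":0}
    - {"fingers":0,"x":0,"y":0,"z":-0.8,"wx":0,"wy":0,"wz":0}
    - {"fingers":0.6,"x":0,"y":0,"z":-0.8,"wx":0,"wy":0,"wz":0}

```text
clock: 43.25
ee_pos: [0.5084, -0.3109, 0.1606]
tcp_rot: [0.003, -0.07, 0.998, -0.002]
ft_force: [-0.3, 0.3, 0.1]
width: 0.0049
grip_force: 0.0
```

step_arm:
  series:
    - {"fingers":0.6,"x":0.64,"y":0,"z":0,"wx":0,"wy":0,"wz":0.48}
    - {"fingers":0.6,"x":0.64,"y":0,"z":0,"wx":0,"wy":0,"wz":0.48}
    - {"fingers":0.6,"x":0.64,"y":0,"z":0,"wx":0,"wy":0,"wz":0.48}
    - {"fingers":0.6,"x":0.64,"y":0,"z":0,"wx":0,"wy":0,"wz":0.48}
    - {"fingers":0.6,"x":0.64,"y":0,"z":0,"wx":0,"wy":0,"wz":0.48}
    - {"fingers":0.6,"x":0.64,"y":0,"z":0,"wx":0,"wy":0,"wz":0.48}
    - {"fingers":0.6,"x":0.64,"y":0,"z":0,"wx":0,"wy":0,"wz":0.48}
    - {"fingers":0.6,"x":0.64,"y":0,"z":0,"wx":0,"wy":0,"wz":0.48}
    - {"fingers":0.6,"x":0.64,"y":0,"z":0,"wx":0,"wy":0,"wz":0.48}
    - {"fingers":0.6,"x":0.64,"y":0,"z":0,"wx":0,"wy":0,"wz":0.48}

```text
clock: 44.5
ee_pos: [0.4425, -0.3187, 0.1565]
tcp_rot: [-0.001, 0.631, 0.776, -0.0]
ft_force: [0.2, 0.3, 0.1]
width: 0.0525
grip_force: 0.0
```

Run:
```python
from h import *
plan((.4425,-.3194,.091,11.5))
```

```text
at [ 0.4425 -0.3187  0.1565] h 11.8 w 0.0525 t 44.5 F [0.2 0.3 0.1]
  x -0.007 y -0.002 z 0.655 wz 0.001  -> [ 0.442 -0.319  0.091]
```

step_arm:
  series:
    - {"fingers":0.6,"x":-0.007,"y":0,"z":0.4,"wx":0,"wy":0,"wz":0}
    - {"fingers":0.6,"x":-0.007,"y":0,"z":0.65,"wx":0,"wy":0,"wz":0}
    - {"fingers":0.6,"x":-0.007,"y":0,"z":0.65,"wx":0,"wy":0,"wz":0}
    - {"fingers":0,"x":-0.007,"y":0,"z":0.65,"wx":0,"wy":0,"wz":0}
    - {"fingers":0,"x":-0.007,"y":0,"z":0.65,"wx":0,"wy":0,"wz":0}
    - {"fingers":0,"x":-0.007,"y":0,"z":0.65,"wx":0,"wy":0,"wz":0}
    - {"fingers":0,"x":-0.007,"y":0,"z":0.65,"wx":0,"wy":0,"wz":0}
    - {"fingers":0,"x":-0.007,"y":0,"z":0.65,"wx":0,"wy":0,"wz":0}
  squeeze: 10

```text
clock: 45.5
ee_pos: [0.4429, -0.3197, 0.0922]
tcp_rot: [-0.0, 0.632, 0.775, -0.0]
ft_force: [-4.3, -1.2, 2.7]
width: 0.0102
grip_force: 4.0
```

Gripped (10.2 mm wide, which matches the fin). Turn it.

step_arm:
  series:
    - {"fingers":0,"x":0,"y":0,"z":0,"wx":0,"wy":0,"wz":-0.05}
    - {"fingers":0,"x":0,"y":0,"z":0,"wx":0,"wy":0,"wz":-0.1}
    - {"fingers":0,"x":0,"y":0,"z":0,"wx":0,"wy":0,"wz":-0.15}
    - {"fingers":0,"x":0,"y":0,"z":0,"wx":0,"wy":0,"wz":-0.2}
    - {"fingers":0,"x":0,"y":0,"z":0,"wx":0,"wy":0,"wz":-0.25}
    - {"fingers":0,"x":0,"y":0,"z":0,"wx":0,"wy":0,"wz":-0.3}
    - {"fingers":0,"x":0,"y":0,"z":0,"wx":0,"wy":0,"wz":-0.35}
    - {"fingers":0,"x":0,"y":0,"z":0,"wx":0,"wy":0,"wz":-0.4}
    - {"fingers":0,"x":0,"y":0,"z":0,"wx":0,"wy":0,"wz":-0.45}
    - {"fingers":0,"x":0,"y":0,"z":0,"wx":0,"wy":0,"wz":-0.475}
    - {"fingers":0,"x":0,"y":0,"z":0,"wx":0,"wy":0,"wz":-0.475}
    - {"fingers":0,"x":0,"y":0,"z":0,"wx":0,"wy":0,"wz":-0.475}

```text
clock: 47.0
ee_pos: [0.443, -0.3193, 0.0922]
tcp_rot: [-0.0, -0.061, 0.998, 0.0]
ft_force: [-0.1, 1.9, 4.2]
width: 0.0101
grip_force: 10.0
```

Run:
```python
from h import *
plan()
```

```text
at [ 0.443  -0.3193  0.0922] h 97.0 w 0.0101 t 47.0 F [-0.1  1.9  4.2]
```

Turned about 85°, which should be about 1.55 rad. Release, rise straight up, back away and check.

step_arm:
  series:
    - {"fingers":0.6,"x":0,"y":0,"z":0,"wx":0,"wy":0,"wz":0}
    - {"fingers":0.6,"x":0,"y":0,"z":0,"wx":0,"wy":0,"wz":0}
    - {"fingers":0.6,"x":0,"y":0,"z":0,"wx":0,"wy":0,"wz":0}
    - {"fingers":0.6,"x":0,"y":0,"z":0,"wx":0,"wy":0,"wz":0}
    - {"fingers":0.6,"x":0,"y":0,"z":-0.5,"wx":0,"wy":0,"wz":0}
    - {"fingers":0.6,"x":0,"y":0,"z":-1,"wx":0,"wy":0,"wz":0}
    - {"fingers":0.6,"x":0,"y":0,"z":-1,"wx":0,"wy":0,"wz":0}

```text
clock: 47.88
ee_pos: [0.4455, -0.3211, 0.1962]
tcp_rot: [0.003, -0.062, 0.998, -0.003]
ft_force: [-0.1, 0.1, -0.4]
width: 0.052
grip_force: 0.0
```

step_arm:
  series:
    - {"fingers":0.6,"x":0,"y":1,"z":-0.5,"wx":0,"wy":0,"wz":0}
    - {"fingers":0.6,"x":0,"y":1,"z":-0.5,"wx":0,"wy":0,"wz":0}

```text
clock: 48.12
ee_pos: [0.4299, -0.2187, 0.2417]
tcp_rot: [-0.001, -0.062, 0.998, 0.001]
ft_force: [0.4, 0.4, 1.0]
width: 0.0519
grip_force: 0.0
```

step_arm:
  series:
    - {"fingers":0.6,"x":0,"y":1,"z":-0.5,"wx":0,"wy":0,"wz":0}
    - {"fingers":0.6,"x":0,"y":1,"z":-0.5,"wx":0,"wy":0,"wz":0}
    - {"fingers":0.6,"x":0,"y":1,"z":-0.5,"wx":0,"wy":0,"wz":0}

```text
clock: 48.5
ee_pos: [0.4187, -0.1181, 0.2932]
tcp_rot: [0.001, -0.065, 0.998, -0.001]
ft_force: [0.5, -0.7, 0.2]
width: 0.0518
grip_force: 0.0
```

step_arm:
  series:
    - {"fingers":0.6,"x":0,"y":1,"z":0,"wx":0,"wy":0,"wz":0}
    - {"fingers":0.6,"x":0,"y":1,"z":0,"wx":0,"wy":0,"wz":0}
    - {"fingers":0.6,"x":0,"y":1,"z":0,"wx":0,"wy":0,"wz":0}
    - {"fingers":0.6,"x":0,"y":1,"z":0,"wx":0,"wy":0,"wz":0}

```text
clock: 49.0
ee_pos: [0.4057, -0.0236, 0.2912]
tcp_rot: [-0.001, -0.061, 0.998, 0.0]
ft_force: [-0.0, -0.3, -0.8]
width: 0.0523
grip_force: 0.0
```

Run:
```python
from h import *
a=imaging.camera('top'); s=imaging.camera('side')
cv2.imwrite('pics/t12.png',np.vstack([np.hstack([cv2.resize(a[175:255,155:262],(400,300),interpolation=2),cv2.resize(s[150:240,190:310],(400,300),interpolation=2)]),np.hstack([cv2.resize(a[175:275,340:473],(400,300),interpolation=2),cv2.resize(s[270:370,260:393],(400,300),interpolation=2)])]))
plan()
```

```text
at [ 0.4058 -0.0237  0.2914] h 96.9 w 0.0520 t 49.1 F [-0.7  0.3  0. ]
```

View pics/t12.png

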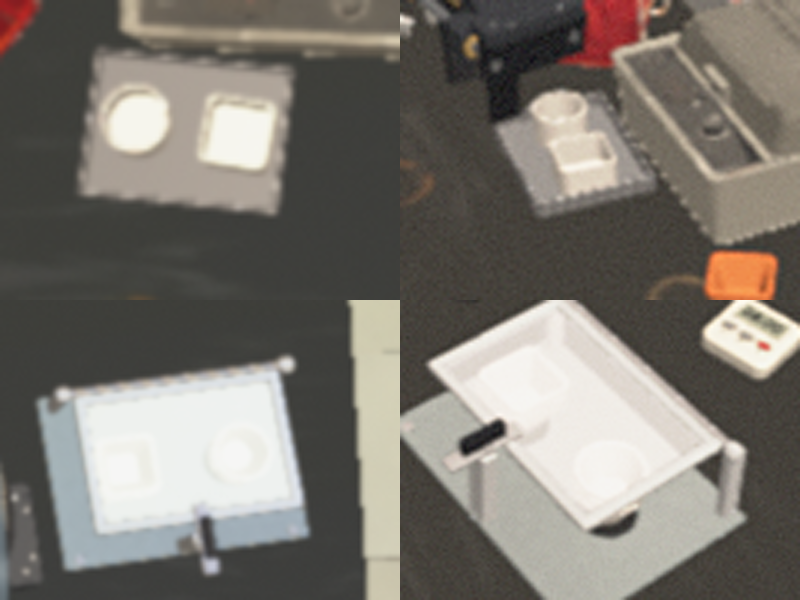

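The lid is flat, the button lies across its front edge at (207,540), and both tray cups are standing. Handing in.

```bash
python3 -c "
from rig import workorder; print(workorder.job_done())"
```

```text
the job is handed in; nothing more can be done
None
```

The job is handed in, with no verdict returned: by the last pictures all six cups are sorted, the lid is closed, the turnbutton lies across its edge, and the arm is clear of everything at 49 s; I never moved near the timer or the vial.

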